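Set the desk plant back with its level stick

TASK

The desk plant has just been watered: first stand its pot upright on the round cork coaster, centred so that no edge overhangs. Then take the water-level stick out of its slanted drying stand, where it sits tip up, turn it over (the two-post rest is there to lay it down and take it again) and drop it tip first into the pot's white dip tube until it bottoms out. Keep the pot upright, leave it centred on the coaster, and do not disturb the bottle, the pen cup or the mouse.

Things in the scene. Friction and masses are not known exactly. Their poses are not given: they have to be found in the camera images.
- pot: Loose round terracotta pot, outer diameter 64 mm, straight sides, 90 mm high, about 0.45 kg; leaves reach 98 mm. In its middle a white dip tube rises to 100 mm above the underside; its blind bore is 15 mm in diameter, widening to a 23 mm funnel mouth over the top 13 mm. Origin: centre of the underside; z up along the tube.
- tube_mouth (a point): Centre of the dip tube's mouth, on the pot's axis 100 mm above its underside; moves with the pot.
- tube_bottom (a point): Centre of the blind bottom of the dip tube's bore, on the pot's axis 8 mm above its underside (92 mm below the mouth); moves with the pot.
- coaster_top (a point): Centre of the top face of the fixed round cork coaster, 86 mm in diameter, 14 mm thick, so this point is 14 mm above the desk.
- stick: Loose round stick, 175 mm long, 70 g: aluminium shaft 10 mm in diameter, 115 mm long, with a red depth band; then a yellow grip 16 mm in diameter, 60 mm long, too thick for the bore. Origin: the tip of the shaft; z runs along the stick from the tip to the grip end. Centre of mass 76 mm from the tip. Starts in the stand, tip up, the last 46 mm of the grip inside the stand's bore.
- stick_end (a point): Middle of the stick's grip end face, 175 mm from the tip.
- stand: Fixed slanted stand: white foot 110 x 80 x 12 mm (centre 12 mm along +x from the origin), blue tube 27 mm in outer diameter, 52 mm long, bore 19 mm, leaning 30 degrees from vertical towards the stand's +x; mouth about 65 mm above the desk. The stick in it leans about 33 degrees and is drawn out along its own axis. Origin: on the desk under the tube's foot.
- rest: Fixed rest for laying the stick down: foot 70 (x) x 120 (y) x 8 mm, two posts 8 mm thick at y = -42 and +42 mm, each with a 90-degree V notch open upwards, about 38 mm wide, arms to 65 mm above the desk. Origin: centre of the underside. The shaft lies along the rest's y, either way round, both posts under the shaft, the grip hanging free past one post.
- rest_axis (a point): Midpoint between the two notches, 52 mm above the desk: the middle line of the 10 mm shaft passes here when it lies in the notches.
- sanitiser: Loose clear bottle with blue cap, 52 mm diameter, 130 mm high; bystander. Origin: centre of the underside.
- pencup: Loose white cup with four pens, 72 mm diameter at the rim, 90 mm high, pens to 140 mm; bystander. Origin: centre of the underside.
- mouse: Loose white computer mouse, 100 (x) x 58 (y) x 32 mm; bystander. Origin: centre of the underside.
There are look-alikes about, which are no part of the job. What is shaped like the pot but green or purple is not meant.

How it is judged:
On the way, in this order (a step that is already met when the one before it is completed fails the run):
1. the pot stands upright and still on the coaster, centred, with the stick not yet in it (horizontal distance between pot and coaster_top below 0.011 m and z of pot in the frame of coaster_top below 0.003 m and angle between pot's own z axis and vertical below 0.05 rad and linear speed of pot below 0.02 m/s and distance between stick and tube_bottom above 0.05 m), for 0.2 s.
2. the stick has been dropped tip first into the dip tube and stands on its bottom (z of stick in the frame of tube_bottom below 0.004 m and distance between stick and tube_bottom below 0.008 m and angle between the z axis of stick and the z axis of pot, either way round below 0.12 rad), for 0.2 s.
At the end, for the whole second after the job is handed in: The pot stands upright (within 0.05 rad) on the coaster with no edge overhanging (axes within 11 mm), the stick stands tip down in the dip tube on its bottom (tip within 4 mm in height and 8 mm in all of the bottom's centre, within 0.12 rad of the pot's axis), both at rest and released (all of step 2 and horizontal distance between pot and coaster_top below 0.011 m and z of pot in the frame of coaster_top below 0.003 m and angle between pot's own z axis and vertical below 0.05 rad and linear speed of each of pot, stick below 0.02 m/s); the robot touches nothing.
It fails at once if the pot is tipped by more than 0.5 rad (angle between pot's own z axis and vertical above 0.5 rad).
It fails at once if the bottle is pushed more than 30 mm or knocked over (distance of sanitiser from where it was at the start of the episode above 0.03 m or angle between sanitiser's own z axis and vertical above 0.4 rad).
It fails at once if the pen cup is pushed more than 30 mm or knocked over (distance of pencup from where it was at the start of the episode above 0.03 m or angle between pencup's own z axis and vertical above 0.4 rad).
It fails at once if the mouse is pushed more than 30 mm (distance of mouse from where it was at the start of the episode above 0.03 m).
It also fails if it takes over 72 s, if anything falls off the work surface, if the arm or the gripper's body presses on something with over 40 N, if the wrist force passes 120 N, or if a joint passes its speed limit or range.

ROBOT

A 7-joint arm with a two-finger parallel gripper is mounted at the origin on the work surface. World frame = base frame: x ahead of the robot, y to its left, z up, the work surface at z = 0. Lengths are in m, angles in rad, forces in N, time in s.
With the tool pointing down it reaches from about 0.4 to 0.85 m from the base axis. Payload 4.5 kg.
Tool frame: the origin (TCP) lies on the centre line of the jaws, within the pads' length; the fingertips stand ahead of it and the grasp point (between the pads) lies 3 mm ahead of it (r.finger_overhang is the z of the fingertips in the tool frame, in m); z points along the fingers, y is the direction in which the jaws open and shut (so a half turn about z gives the same grasp; the last joint's range is limited). The gripper opens to 88 mm and grips with 3 to 60 N. Pads are 18 mm wide; open, the fingers measure 123 mm over their backs; the gripper's body (75 mm by 187 mm) begins 45 mm behind the grasp point.
Start: joints at [-1.229, 0.689, -0.195, 1.565, 0.157, 0.902, -0.215], TCP at [0.189, 0.596, 0.261] pointing down, gripper open.
Joint ranges: [-3.01, 3.01], [-0.46, 2.08], [-1.47, 1.51], [0.13, 2.56], [-1, 4.14], [0.04, 2.09], [-2.66, 2.66]. Speed limits (rad/s): [2.57, 2.57, 3.14, 3.14, 3.14, 3.14, 3.14].

INTERFACE

Orientations are given as a unit quaternion [x, y, z, w].
In Python, from plant import get_state, snapshot, camera_model, workorder, boxes_of, mark_of, r gives the robot as it stands.
- The arm moves only by the tool jog_arm, never from a script. Its argument "rows" is a list of rows, each a list of 2 entries, a list of its own where there are three numbers: the shift along the tool's x, y, z normalised to -1 to 1, where 1 is 75 cm, then the turn about the tool's z normalised to -1 to 1, where 1 is 2 rad. A call has 1 to 20 rows; each row is the pose to reach, as a shift and turn from the pose commanded when the call began, along the tool's axes at that moment; what a row does not reach only later rows make up. A row lasts 1/12 s, in which the tool goes at most 41.7 mm and 7.16 degrees, less where a joint would pass 70% of its speed; a pose out of reach is approached as far as the arm can. A call with a number of a shift or a turn outside -1 to 1 is refused whole. A call with a gripper value outside its range is refused whole. "gripper" is the finger opening in mm, from 0 to 88.1, set as the call begins (left out, the last holds). The fingers move at their own pace and stop on an object; "newtons" is the grip in N (left out, the last holds). Time passes only in rows, so rows that repeat a pose let the fingers close. It gives the time, the measured TCP pose, the force and the opening at its end, in the units of the state.
- get_state(): the state, without advancing time (a new reading comes with each control period).
- snapshot(name): name is "scene" or "top" or "wrist"; returns the picture (480x640x3 uint8, red, green, blue); there is no depth.
- camera_model(name): a dict with "mtx" (3x3 intrinsics, pixels), "extrinsics" (4x4, takes a point from camera to world coordinates); the wrist camera has in their place "T_tool_cam" (4x4, takes a point from camera to tool coordinates, whose origin is the TCP and whose axes are the flange's). Camera axes: x right, y up, looking along -z (the intrinsics and any distortion apply to the point x, -y, -z); pixel columns grow to the right and rows downward; lengths in m; the calibration is good to about 2 mm. A picture is of the moment at which its call begins: read the wrist's pose just before it. camera_model takes no time and is no camera call.
- workorder.finish_job(): hands the job in, once; it reports no verdict.
Trained networks look in the newest picture that a camera, given by its name, has taken for a name from the list of things; names that differ only in an ending like _2 or _b are one class to them, and where a whole thing is asked for, a point or a joint stands for the part that bears it (a point fixed in the world has none). Each returns a list of dicts, best first, with "p" (0 to 1); they miss things now and then, are a little off and sometimes report something else, mostly with a low value. They report only what shows in the picture. A call takes as long as a camera call. They do not tell look-alikes from the thing itself.
- boxes_of(thing, camera): "rect" ([left, top, right, bottom] in pixels, round what is visible of it).
- mark_of(thing, camera): "pixel" ([row, column] in pixels: a listed point, or the origin of a listed thing).
The state is a dict: "clock": time; "q": joint angles; "qd": joint speeds; "joint_torque": joint torques, N m; "tool_pos": TCP position; "eef_rot": TCP orientation; "contact_force": force on the tool from outside, world axes, zero at the start; "moment": the same for the moment, N m; "opening": opening from 0.0 (shut) to 1.0 (fully open).
Only numpy, scipy, OpenCV 4.12 (cv2) and the standard library are available. Lean on these libraries where they do the work, as an engineer would, in place of code of your own. Each camera call takes 0.05 s, during which the arm holds its last target.

## Working session

There is one attempt and no reset: what is moved stays moved. The work goes in short steps, Python scripts to look and compute and a tool call to move; the robot and the scene stay as the last step left them, time stands still between calls to the robot, and variables do not carry over. Pictures are saved under pics/ and viewed, and the job is handed in when it is done.

Besides the shell and the picture viewer there is one more tool, called after "Call:" in YAML: its name, and indented under it one key for each argument. jog_arm: Moves the arm, as the interface text tells. Scaled input: -1 to 1 covers 75 cm each way for a shift and 2 rad each way for a turn. Its arguments: {"type":"object","properties":{"rows":{"type":"array"},"gripper":{"type":"number"},"newtons":{"type":"number"}},"required":["rows"]}

```bash
ls; mkdir -p pics; cat > h.py <<'E'
from plant import get_state, snapshot, camera_model, workorder, boxes_of, mark_of, r
import numpy as np, cv2
from scipy.spatial.transform import Rotation as R
def save(name,fn,crop=None,scale=1):
    im=snapshot(name)
    im=im[:,:,::-1]
    cv2.imwrite('pics/raw_'+fn,im)
    if crop: a,b,c,d=crop; im=im[b:d,a:c]
    if scale!=1: im=cv2.resize(im,None,fx=scale,fy=scale,interpolation=cv2.INTER_CUBIC)
    cv2.imwrite('pics/'+fn,im)
def ext(name,st=None):
    m=camera_model(name)
    K=np.array(m['mtx'])
    if 'extrinsics' in m: T=np.array(m['extrinsics'])
    else:
        st=st or get_state()
        Tt=np.eye(4);Tt[:3,:3]=R.from_quat(st['eef_rot']).as_matrix();Tt[:3,3]=st['tool_pos']
        T=Tt@np.array(m['T_tool_cam'])
    return K,T,m
def ray(name,u,v,st=None):  # u col, v row
    K,T,m=ext(name,st)
    d=np.array(m.get('dist',m.get('distortion',[0]*5)),float)
    p=cv2.undistortPoints(np.array([[[u,v]]],float),K,d)[0,0]
    return T[:3,3], T[:3,:3]@np.array([p[0],-p[1],-1.])
def at_z(name,u,v,z,st=None):
    o,d=ray(name,u,v,st); return o+d*(z-o[2])/d[2]
def proj(name,P,st=None):
    K,T,m=ext(name,st)
    d=np.array(m.get('dist',m.get('distortion',[0]*5)),float)
    q=(np.asarray(P,float)-T[:3,3])@T[:3,:3]
    q=q*[1,-1,-1]
    return cv2.projectPoints(q.reshape(-1,1,3),np.zeros(3),np.zeros(3),K,d)[0].reshape(-1,2)
def tri(obs):
    A=np.zeros((3,3));b=np.zeros(3)
    for o,d in obs:
        d=d/np.linalg.norm(d);M=np.eye(3)-np.outer(d,d);A+=M;b+=M@o
    return np.linalg.solve(A,b)
E
python3 - <<'E'
from h import *
print(get_state()); print(r.finger_overhang)
for n in ['scene','top','wrist']: print(n,camera_model(n)); save(n,n+'1.png')
E
```

```text
pics
{'clock': 0.0, 'q': array([-1.22918213,  0.6899805 , -0.19453862,  1.56633321,  0.15732243,
        0.90251473, -0.21508201]), 'qd': array([ 0.00038598,  0.00192563, -0.00132164,  0.00124163,  0.00019105,
       -0.00060553, -0.00014853]), 'joint_torque': array([ 2.40491945e-04, -5.27553749e+01, -1.26716472e+00, -1.53431386e+01,
       -5.26967773e-02,  6.47426277e-03,  1.81672212e-04]), 'tool_pos': array([0.18921868, 0.59504733, 0.25991569]), 'eef_rot': array([ 1.53233934e-01,  9.88189514e-01, -9.17044186e-04, -7.25642561e-05]), 'contact_force': array([ 0.06784029, -0.05765122, -0.21468306]), 'moment': array([-0.0189479 , -0.00128363, -0.0020867 ]), 'opening': 0.9963262141766044}
0.022
scene {'mtx': array([[518.57049526,   0.        , 311.51847002],
       [  0.        , 518.57049526, 237.58891547],
       [  0.        ,   0.        ,   1.        ]]), 'extrinsics': array([[-0.86291469, -0.28892761,  0.41460712,  1.02557937],
       [ 0.50469884, -0.45110246,  0.7360609 ,  0.86217356],
       [-0.02563803,  0.8444095 ,  0.53508437,  0.76557801],
       [ 0.        ,  0.        ,
[... 281 characters left out ...]
0.99993646, -0.01112742, -0.00180183, -0.01462126],
       [-0.00279943,  0.09029855,  0.99591081,  1.26301449],
       [ 0.        ,  0.        ,  0.        ,  1.        ]])}
wrist {'mtx': array([[348.4045699 ,   0.        , 321.12649722],
       [  0.        , 348.4045699 , 239.39558642],
       [  0.        ,   0.        ,   1.        ]]), 'T_tool_cam': array([[ 1.54745377e-03,  9.47968677e-01,  3.18359849e-01,
         8.36527426e-02],
       [ 9.99998716e-01, -1.33417824e-03, -8.87965619e-04,
         6.01377484e-04],
       [-4.17014808e-04,  3.18360814e-01, -9.47969524e-01,
        -1.25019800e-01],
       [ 0.00000000e+00,  0.00000000e+00,  0.00000000e+00,
         1.00000000e+00]])}
```

View pics/scene1.png

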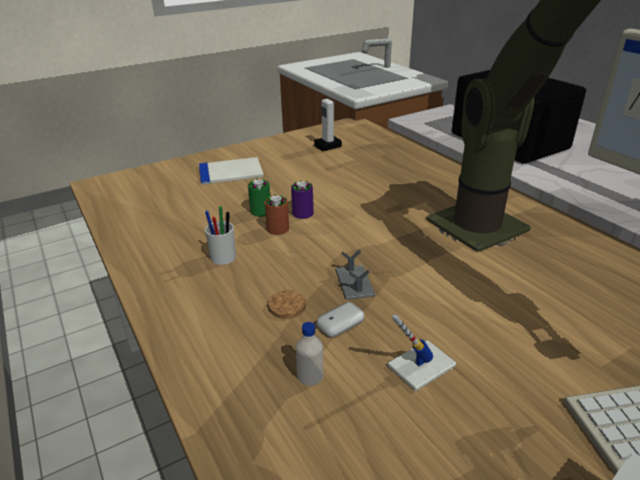

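View pics/top1.png

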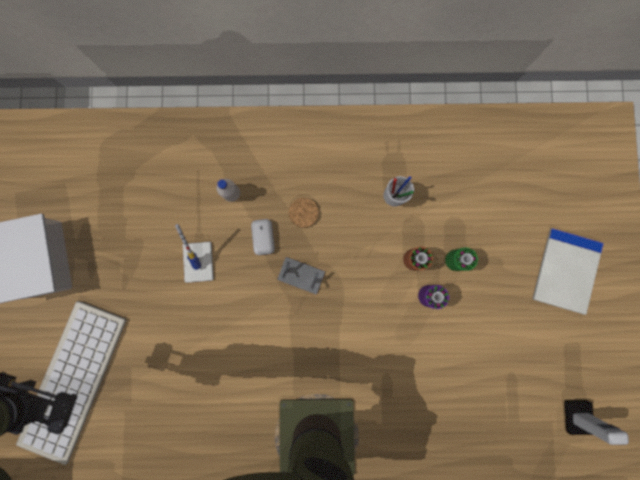

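```bash
python3 - <<'E'
from h import *
for n in ['scene','top']:
    for t in ['pot','tube_mouth','coaster_top','stick','stick_end','stand','rest','rest_axis','sanitiser','pencup','mouse']:
        print(n,t,[(np.round(d['pixel'],1).tolist(),round(d['p'],2)) for d in mark_of(t,n)][:4])
print(get_state()['clock'])
E
```

```text
scene pot [([212.0, 302.2], 0.86), ([209.1, 258.8], 0.83), ([225.0, 278.4], 0.6)]
scene tube_mouth [([200.9, 276.0], 0.91), ([183.3, 257.1], 0.78), ([184.3, 299.3], 0.58)]
scene coaster_top [([300.7, 287.5], 0.95), ([257.5, 223.4], 0.4)]
scene stick [([313.8, 390.7], 0.49)]
scene stick_end [([352.7, 425.1], 0.83)]
scene stand [([364.8, 423.8], 0.65)]
scene rest [([283.0, 355.4], 0.84)]
scene rest_axis []
scene sanitiser [([378.0, 306.8], 0.84)]
scene pencup [([257.1, 225.0], 0.82)]
scene mouse [([324.8, 338.2], 0.97)]
top pot [([256.9, 411.2], 0.89), ([298.3, 425.0], 0.88), ([262.1, 452.8], 0.73)]
top tube_mouth [([255.9, 421.7], 0.83), ([292.0, 438.2], 0.7), ([256.5, 470.9], 0.66)]
top coaster_top [([209.1, 301.3], 0.74)]
top stick [([225.8, 176.2], 0.47)]
top stick_end []
top stand [([268.2, 197.4], 0.89)]
top rest [([273.6, 300.4], 0.71), ([194.3, 231.0], 0.69)]
top rest_axis [([275.0, 298.5], 0.55)]
top sanitiser [([195.3, 232.5], 0.86)]
top pencup [([195.7, 394.8], 0.63)]
top mouse [([236.0, 260.3], 0.96)]
1.25
```

```bash
python3 - <<'E'
from h import *
def pr(l,p): print(l,np.round(p,4))
T=lambda a,b: tri([ray('scene',*a),ray('top',*b)])
pr('mouth',T((276,200.9),(421.7,255.9)));pr(' topz.1',at_z('top',421.7,255.9,.1));pr(' sc',at_z('scene',276,200.9,.1))
pr('pot',T((278.4,225),(411.2,256.9)))
pr('coaster top',at_z('top',301.3,209.1,.014));pr('',at_z('scene',287.5,300.7,.014)); pr('',T((287.5,300.7),(301.3,209.1)))
pr('stand',at_z('top',197.4,268.2,0));pr('',at_z('scene',423.8,364.8,0))
pr('stickend?',at_z('scene',425.1,352.7,.03))
pr('sticktip',T((394,318),(179.5,227)))
pr('rest',at_z('top',300.4,273.6,0));pr('',at_z('scene',355.4,283,0));pr('axis',at_z('top',298.5,275,.052))
pr('san',at_z('top',232.5,195.3,0));pr('',at_z('scene',306.8,378,0))
pr('cup',at_z('top',394.8,195.7,0));pr('',at_z('scene',225,257.1,0))
pr('mouse',at_z('top',260.3,236,0));pr('',at_z('scene',338.2,324.8,0))
pr('green mouth',at_z('top',470.9,256.5,.1)); pr('purple',at_z('top',438.2,292,.1))
for n,c in (('scene',(220,160,330,250)),('scene',(320,230,480,400)),('top',(160,170,340,310)),('top',(360,160,500,320))):
    im=cv2.imread('pics/raw_%s1.png'%n)[c[1]:c[3],c[0]:c[2]]
    cv2.imwrite('pics/c_%s_%d_%d.png'%(n,c[0],c[1]),cv2.resize(im,None,fx=4,fy=4,interpolation=cv2.INTER_CUBIC)[:600])
E
```

```text
mouth [ 0.491  -0.2867  0.0891]
 topz.1 [ 0.4933 -0.2859  0.1   ]
 sc [ 0.4972 -0.2657  0.1   ]
pot [ 0.4931 -0.2742  0.0184]
coaster top [0.6355 0.0351 0.014 ]
 [0.6248 0.0305 0.014 ]
 [0.6314 0.0365 0.0214]
stand [0.4698 0.335  0.    ]
 [0.4824 0.3338 0.    ]
stickend? [0.4806 0.3314 0.03  ]
sticktip [0.57   0.3361 0.1638]
rest [0.4511 0.0396 0.    ]
 [0.4465 0.0432 0.    ]
axis [0.4469 0.0426 0.052 ]
san [0.6806 0.2357 0.    ]
 [0.6962 0.242  0.    ]
cup [ 0.674  -0.2367  0.    ]
 [ 0.6721 -0.231   0.    ]
mouse [0.5606 0.1546 0.    ]
 [ 0.5624  0.1465 -0.    ]
green mouth [ 0.4903 -0.4159  0.1   ]
purple [ 0.3981 -0.3261  0.1   ]
```

View pics/c_scene_220_160.png

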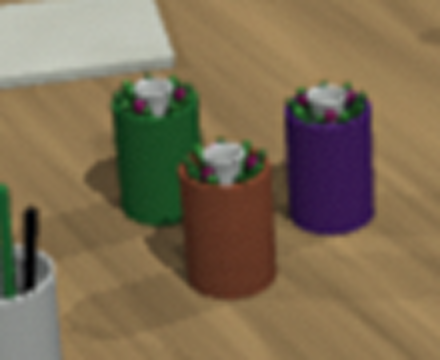

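View pics/c_scene_320_230.png

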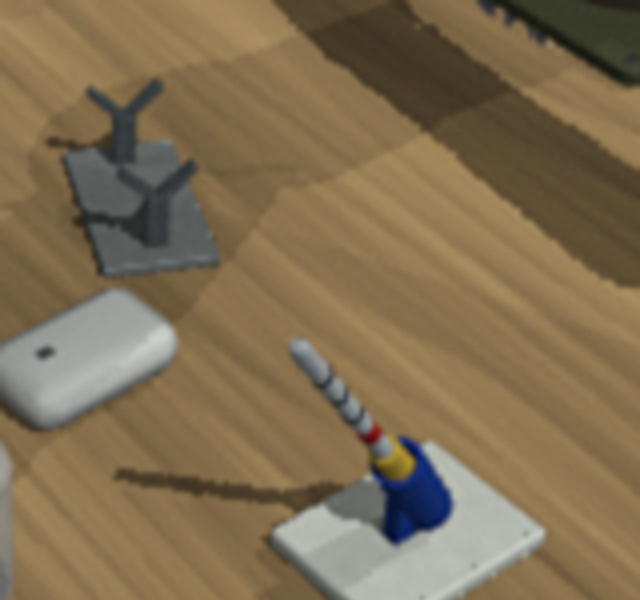

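View pics/c_top_160_170.png

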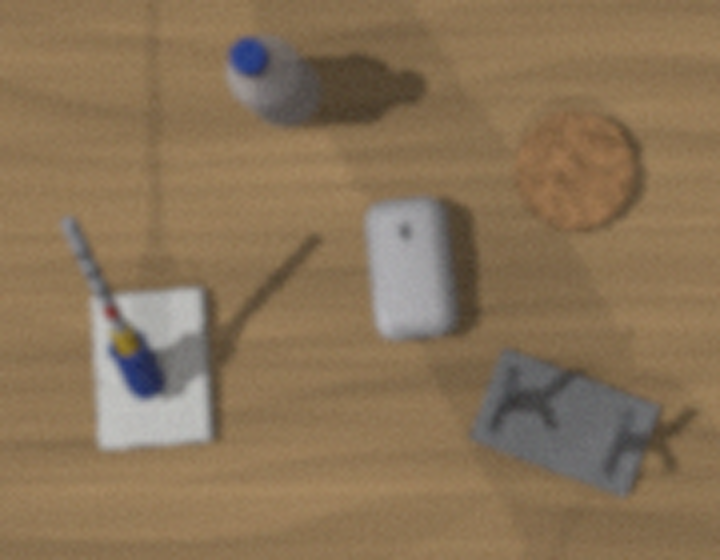

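View pics/c_top_360_160.png

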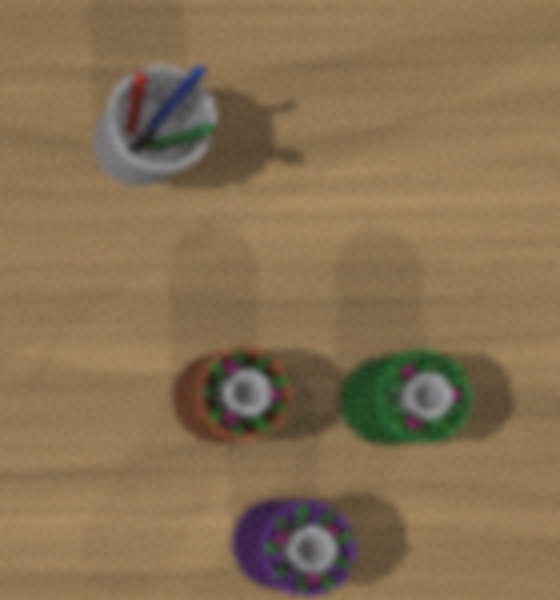

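```bash
cat >> h.py <<'E'
import json
def setcmd(x,y,z,yaw): json.dump([x,y,z,yaw],open('cmd.json','w'))
def cmdp(): return json.load(open('cmd.json'))
def yaw_of(st=None):
    st=st or get_state(); Rm=R.from_quat(st['eef_rot']).as_matrix(); return np.degrees(np.arctan2(Rm[1,1],Rm[0,1]))
def rows(*tg):
    """targets (x,y,z,yawdeg of tool y) -> normalised rows, from the commanded pose"""
    x,y,z,w=cmdp(); a=np.radians(w)
    ty=np.array([np.cos(a),np.sin(a),0]);tz=np.array([0,0,-1.]);tx=np.cross(ty,tz)
    for t in tg:
        d=np.array(t[:3])-[x,y,z]
        print([np.round([d@tx/.75,d@ty/.75,d@tz/.75],4).tolist(),round(np.radians(w-t[3])/2,4)], 'dist mm',round(np.linalg.norm(d)*1e3),'deg',round(t[3]-w,1))
def after(row):
    """update cmd pose from the final row I sent"""
    x,y,z,w=cmdp(); a=np.radians(w)
    ty=np.array([np.cos(a),np.sin(a),0]);tz=np.array([0,0,-1.]);tx=np.cross(ty,tz)
    s=np.array(row[0])*.75; p=np.array([x,y,z])+s[0]*tx+s[1]*ty+s[2]*tz
    setcmd(*p,w-np.degrees(row[1]*2))
    st=get_state(); print('cmd',np.round(cmdp(),4),'meas',np.round(st['tool_pos'],4),round(yaw_of(st),2),'F',np.round(st['contact_force'],1),'op',round(st['opening']*88.1,1),'t',st['clock'])
E
python3 - <<'E'
from h import *
print(yaw_of())
setcmd(.189,.596,.261,yaw_of())
rows((.40,.42,.26,-36.5),(.50,.10,.26,-36.5),(.494,-.283,.24,-36.5))
E
```

```text
72.36721278405031
[[-0.3392, -0.1384, 0.0013], np.float64(0.95)] dist mm 275 deg -108.9
[[-0.5955, -0.5047, 0.0013], np.float64(0.95)] dist mm 585 deg -108.9
[[-0.7426, -0.9938, 0.028], np.float64(0.95)] dist mm 931 deg -108.9
```

Call:
jog_arm:
  rows:
    - [[-0.34,-0.14,0],0.95]
    - [[-0.34,-0.14,0],0.95]
    - [[-0.34,-0.14,0],0.95]
    - [[-0.34,-0.14,0],0.95]
    - [[-0.34,-0.14,0],0.95]
    - [[-0.34,-0.14,0],0.95]
    - [[-0.6,-0.5,0],0.95]
    - [[-0.6,-0.5,0],0.95]
    - [[-0.6,-0.5,0],0.95]
    - [[-0.6,-0.5,0],0.95]
    - [[-0.6,-0.5,0],0.95]
    - [[-0.6,-0.5,0],0.95]
    - [[-0.6,-0.5,0],0.95]
    - [[-0.6,-0.5,0],0.95]
    - [[-0.6,-0.5,0],0.95]
    - [[-0.6,-0.5,0],0.95]
  gripper: 88

```text
clock: 2.58
tool_pos: [0.5066, 0.0953, 0.2613]
eef_rot: [0.896, 0.443, 0.0, 0.002]
contact_force: [-0.1, -0.7, 0.0]
opening: 0.999
```

```bash
python3 - <<'E'
from h import *
after([[-0.6,-0.5,0],0.95])
print(get_state()['q'])
rows((.494,-.283,.22,-36.5))
E
```

```text
cmd [  0.5043   0.1023   0.261  -36.4948] meas [0.5066 0.0953 0.2613] -37.36 F [-0.1 -0.7  0. ] op 88.0 t 2.5833
[-0.46222139  0.5613304   0.29441683  1.90932712 -0.23510303  0.70227477
 -0.68243237]
[[-0.4211, 0.2945, 0.0547], np.float64(0.0)] dist mm 388 deg -0.0
```

Call:
jog_arm:
  rows:
    - [[-0.42,0.295,0.055],0]
    - [[-0.42,0.295,0.055],0]
    - [[-0.42,0.295,0.055],0]
    - [[-0.42,0.295,0.055],0]
    - [[-0.42,0.295,0.055],0]
    - [[-0.42,0.295,0.055],0]
    - [[-0.42,0.295,0.055],0]
    - [[-0.42,0.295,0.055],0]
    - [[-0.42,0.295,0.055],0]
    - [[-0.42,0.295,0.055],0]
    - [[-0.42,0.295,0.055],0]
    - [[-0.42,0.295,0.055],0]

```text
clock: 3.58
tool_pos: [0.4954, -0.2818, 0.2192]
eef_rot: [0.893, 0.45, 0.0, -0.001]
contact_force: [0.9, 1.0, -0.2]
opening: 1.0
```

```bash
python3 - <<'E'
from h import *
after([[-0.42,0.295,0.055],0])
st=get_state()
save('wrist','w2.png')
m=mark_of('tube_mouth','wrist'); print(m)
for d in m:
    v,u=d['pixel']; print(np.round(at_z('wrist',u,v,.1,st),4))
m=mark_of('pot','wrist')
for d in m:
    v,u=d['pixel']; print(d, np.round(at_z('wrist',u,v,0,st),4))
E
```

```text
cmd [  0.4948  -0.2825   0.2198 -36.4948] meas [ 0.4954 -0.2818  0.2192] -36.47 F [ 0.9  1.  -0.2] op 88.1 t 3.5833
[{'pixel': [248.5, 315.2], 'p': 0.82}, {'pixel': [358.9, 243.6], 'p': 0.72}, {'pixel': [358.5, 399.4], 'p': 0.6}]
[ 0.4879 -0.2832  0.1   ]
[ 0.3811 -0.3264  0.1   ]
[ 0.4862 -0.4031  0.1   ]
{'pixel': [297.5, 264.9], 'p': 0.91} [ 0.3857 -0.3245  0.    ]
{'pixel': [214.9, 315.5], 'p': 0.86} [ 0.4868 -0.2823  0.    ]
{'pixel': [303.5, 377.7], 'p': 0.69} [ 0.4818 -0.4045  0.    ]
```

View pics/w2.png

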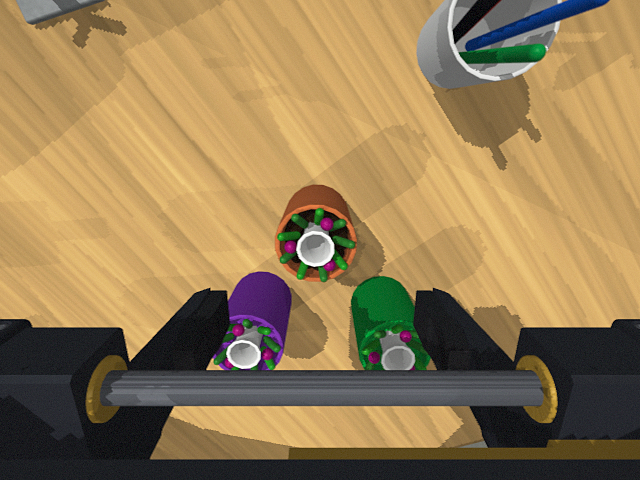

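```bash
python3 - <<'E'
from h import *
st=get_state()
print(proj('wrist',[[.488,-.283,.1]],st), proj('wrist',[st['tool_pos']],st))
rows((.489,-.283,.14,-36.5),(.489,-.283,.068,-36.5))
E
```

```text
[[316.00114318 250.66681386]] [[322.58602892 333.97598887]]
[[-0.0051, -0.0058, 0.1063], np.float64(0.0)] dist mm 80 deg -0.0
[[-0.0051, -0.0058, 0.2023], np.float64(0.0)] dist mm 152 deg -0.0
```

Call:
jog_arm:
  rows:
    - [[-0.005,-0.006,0.05],0]
    - [[-0.005,-0.006,0.08],0]
    - [[-0.005,-0.006,0.11],0]
    - [[-0.005,-0.006,0.14],0]
    - [[-0.005,-0.006,0.165],0]
    - [[-0.005,-0.006,0.185],0]
    - [[-0.005,-0.006,0.202],0]
    - [[-0.005,-0.006,0.202],0]
    - [[-0.005,-0.006,0.202],0]

```text
clock: 4.48
tool_pos: [0.4895, -0.282, 0.0678]
eef_rot: [0.893, 0.451, -0.0, -0.001]
contact_force: [0.0, 0.8, 0.6]
opening: 0.998
```

Call:
jog_arm:
  rows:
    - [[0,0,0],0]
    - [[0,0,0],0]
    - [[0,0,0],0]
    - [[0,0,0],0]
    - [[0,0,0],0]
    - [[0,0,0],0]
  gripper: 50
  newtons: 25

```text
clock: 4.98
tool_pos: [0.4894, -0.2832, 0.0687]
eef_rot: [0.893, 0.45, 0.0, 0.0]
contact_force: [-1.7, 1.1, 6.1]
opening: 0.726
```

```bash
python3 - <<'E'
from h import *
after([[-0.005,-0.006,0.202],0])
st=get_state()
save('wrist','w3.png')
E
```

```text
cmd [  0.4889  -0.2829   0.0682 -36.4948] meas [ 0.4894 -0.2832  0.0687] -36.48 F [-1.7  1.1  6.1] op 64.0 t 4.9833
```

View pics/w3.png

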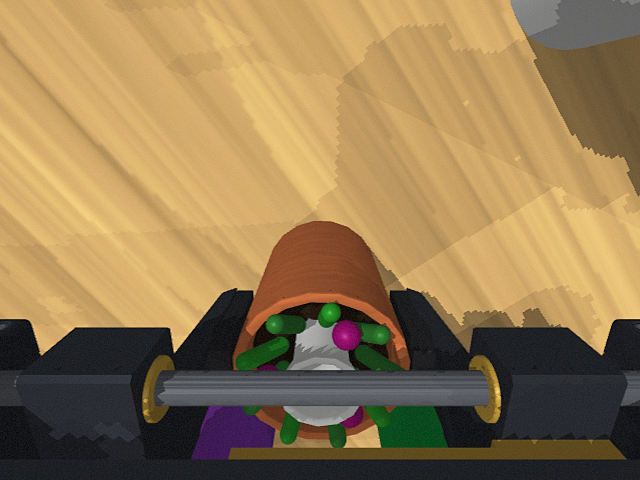

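```bash
python3 - <<'E'
from h import *
rows((.489,-.283,.2,-36.5),(.575,-.075,.2,-36.5))
E
```

```text
[[-0.0001, 0.0002, -0.1757], np.float64(0.0)] dist mm 132 deg -0.0
[[0.291, -0.0726, -0.1757], np.float64(0.0)] dist mm 261 deg -0.0
```

Call:
jog_arm:
  rows:
    - [[0,0,-0.01],0]
    - [[0,0,-0.03],0]
    - [[0,0,-0.06],0]
    - [[0,0,-0.1],0]
    - [[0.01,0,-0.14],0]
    - [[0.03,-0.01,-0.17],0]
    - [[0.06,-0.015,-0.176],0]
    - [[0.1,-0.025,-0.176],0]
    - [[0.14,-0.035,-0.176],0]
    - [[0.18,-0.045,-0.176],0]
    - [[0.22,-0.055,-0.176],0]
    - [[0.255,-0.065,-0.176],0]
    - [[0.28,-0.07,-0.176],0]
    - [[0.29,-0.073,-0.176],0]
    - [[0.29,-0.073,-0.176],0]
    - [[0.29,-0.073,-0.176],0]

```text
clock: 6.37
tool_pos: [0.5738, -0.077, 0.1999]
eef_rot: [0.893, 0.45, -0.001, 0.0]
contact_force: [-0.1, -0.4, -2.2]
opening: 0.72
```

```bash
python3 - <<'E'
from h import *
after([[0.29,-0.073,-0.176],0])
st=get_state()
save('wrist','w4.png')
for d in mark_of('coaster_top','wrist'):
    v,u=d['pixel']; print(d,np.round(at_z('wrist',u,v,.014,st),4))
print(st['tool_pos'],st['eef_rot'])
E
```

```text
cmd [  0.5743  -0.0754   0.2002 -36.4948] meas [ 0.5738 -0.077   0.1999] -36.53 F [-0.1 -0.4 -2.2] op 63.5 t 6.3667
{'pixel': [77.5, 290.9], 'p': 0.85} [0.6235 0.0329 0.014 ]
[ 0.57383983 -0.07697925  0.19987433] [ 8.93106542e-01  4.49844546e-01 -7.12442676e-04  2.85653389e-04]
```

View pics/w4.png

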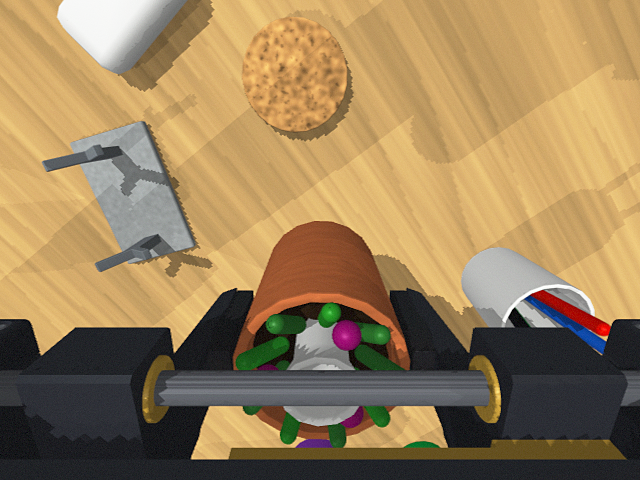

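```bash
python3 - <<'E'
from h import *
from scipy.optimize import least_squares
st=dict(tool_pos=np.array([ 0.57383983,-0.07697925,0.19987433]),eef_rot=np.array([8.93106542e-01,4.49844546e-01,-7.12442676e-04,2.85653389e-04]))
def coast(name,fn,roi,st=None,h=(8,22),smin=90):
    im=cv2.imread('pics/raw_'+fn);hsv=cv2.cvtColor(im,cv2.COLOR_BGR2HSV)
    x0,y0,x1,y1=roi
    return im[y0:y1,x0:x1],hsv[y0:y1,x0:x1]
for n,fn,roi in(('wrist','w4.png',(225,0,370,150)),('top','top1.png',(280,185,330,235)),('scene','scene1.png',(255,280,320,330))):
    im,hsv=coast(n,fn,roi)
    k=800//im.shape[1] if n!='wrist' else 4
    cv2.imwrite('pics/cc_%s.png'%n,cv2.resize(im,None,fx=k,fy=k)[:600])
    s=hsv[...,1].astype(int);print(n,'hue',np.percentile(hsv[...,0],[10,50,90]),'sat',np.percentile(s,[10,50,90]))
t=np.linspace(0,2*np.pi,72,endpoint=False)
def ov(name,fn,c,roi,out,st=None,k=4):
    im=cv2.imread('pics/raw_'+fn);x0,y0,x1,y1=roi
    im=cv2.resize(im[y0:y1,x0:x1],None,fx=k,fy=k,interpolation=cv2.INTER_CUBIC)
    P=np.c_[c[0]+.043*np.cos(t),c[1]+.043*np.sin(t),0*t+.014]
    q=(proj(name,P,st)-[x0,y0])*k+k/2
    cv2.polylines(im,[q.astype(np.int32)],True,(255,0,0),1); return im
a=ov('wrist','w4.png',(.6235,.0329),(225,0,370,150),'',st,4)
b=ov('top','top1.png',(.6355,.0351),(280,185,330,235),'',None,8)
c=ov('scene','scene1.png',(.6248,.0305),(255,280,320,330),'',None,6)
H=max(x.shape[0] for x in(a,)); 
cv2.imwrite('pics/ov_w.png',a);cv2.imwrite('pics/ov_ts.png',np.hstack([b[:300],c[:300]]))
E
```

```text
wrist hue [16. 18. 19.] sat [123. 129. 149.]
top hue [15. 17. 18.] sat [103. 107. 124.]
scene hue [15. 18. 18.] sat [111. 114. 132.]
```

View pics/ov_w.png

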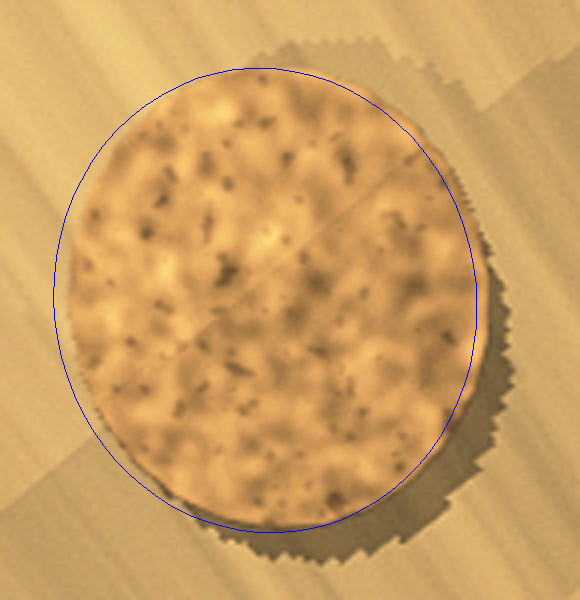

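View pics/ov_ts.png

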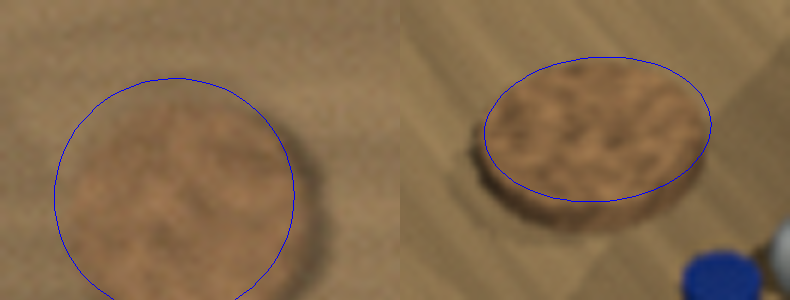

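```bash
python3 - <<'E'
from h import *
m=camera_model('wrist');K=m['mtx'];T=np.array(m['T_tool_cam'])
t=np.linspace(0,2*np.pi,72,endpoint=False)
def pt(P):
    q=(P-T[:3,3])@T[:3,:3]; q=q*[1,-1,-1]; q=q@K.T; return q[:,:2]/q[:,2:]
im=cv2.imread('pics/raw_w4.png')
for dx,col in((-.001,(255,0,0)),(-.004,(0,255,0)),(.002,(0,255,255))):
    for zz,rr in((.068,.032),(-.022,.032),(-.032,.0125)):
        q=pt(np.c_[dx+rr*np.cos(t),rr*np.sin(t),0*t+zz]); print(dx,zz,q[:,1].min().round(1),q[:,1].max().round(1),q[:,0].min().round(1),q[:,0].max().round(1))
        cv2.polylines(im,[(q*4+2).astype(np.int32)],True,col,1,cv2.LINE_AA,2)
cv2.imwrite('pics/ovp.png',cv2.resize(im[200:460,200:440],None,fx=2.3,fy=2.3))
E
```

```text
-0.001 0.068 219.1 317.0 269.1 375.3
-0.001 -0.022 291.2 440.2 233.0 412.6
-0.001 -0.032 360.7 421.9 285.1 360.8
-0.004 0.068 224.1 321.1 269.3 375.1
-0.004 -0.022 299.3 446.1 233.7 411.9
-0.004 -0.032 368.5 428.7 285.4 360.4
0.002 0.068 214.0 312.8 268.8 375.6
0.002 -0.022 282.9 434.2 232.4 413.3
0.002 -0.032 352.7 415.0 284.8 361.1
```

View pics/ovp.png

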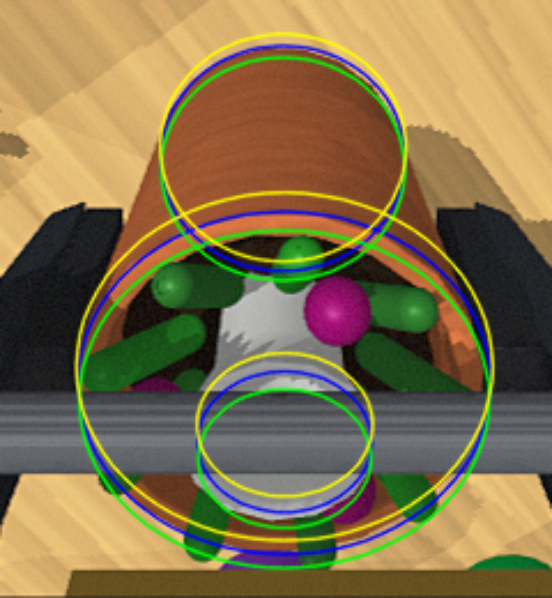

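```bash
python3 - <<'E'
from h import *
rows((.6264,.0322,.2,-36.5),(.6264,.0322,.1,-36.5),(.6264,.0322,.083,-36.5))
E
```

```text
[[0.1567, -0.0295, 0.0003], np.float64(0.0)] dist mm 120 deg -0.0
[[0.1567, -0.0295, 0.1337], np.float64(0.0)] dist mm 156 deg -0.0
[[0.1567, -0.0295, 0.1563], np.float64(0.0)] dist mm 167 deg -0.0
```

Call:
jog_arm:
  rows:
    - [[0.02,-0.004,0],0]
    - [[0.05,-0.009,0],0]
    - [[0.085,-0.016,0],0]
    - [[0.12,-0.023,0.01],0]
    - [[0.145,-0.027,0.03],0]
    - [[0.156,-0.0295,0.06],0]
    - [[0.1565,-0.0295,0.09],0]
    - [[0.1565,-0.0295,0.115],0]
    - [[0.1565,-0.0295,0.135],0]
    - [[0.1565,-0.0295,0.145],0]
    - [[0.1565,-0.0295,0.152],0]
    - [[0.1565,-0.0295,0.156],0]
    - [[0.1565,-0.0295,0.156],0]
    - [[0.1565,-0.0295,0.156],0]
    - [[0.1565,-0.0295,0.156],0]

```text
clock: 7.72
tool_pos: [0.6273, 0.0317, 0.0839]
eef_rot: [0.893, 0.45, 0.001, 0.0]
contact_force: [-0.0, -0.3, -3.6]
opening: 0.721
```

```bash
python3 - <<'E'
from h import *
after([[0.1565,-0.0295,0.156],0])
save('scene','s5.png',(220,200,380,320),4)
E
```

```text
cmd [ 6.26300e-01  3.21000e-02  8.32000e-02 -3.64948e+01] meas [0.6273 0.0317 0.0839] -36.5 F [-0.  -0.3 -3.6] op 63.5 t 7.7167
```

View pics/s5.png

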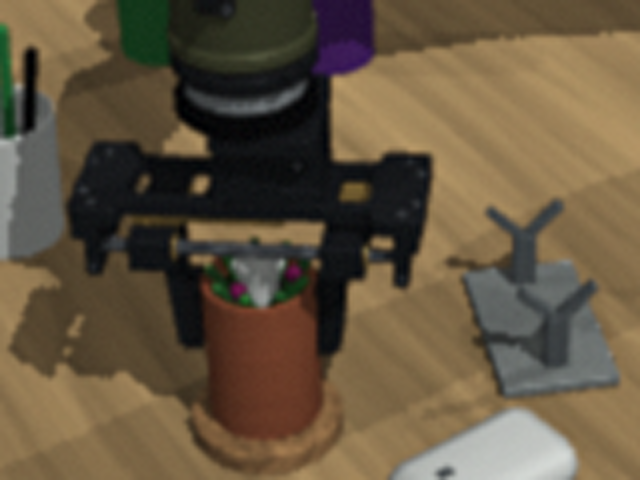

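Call:
jog_arm:
  rows:
    - [[0,0,0.001],0]
    - [[0,0,0.0015],0]
    - [[0,0,0.002],0]
    - [[0,0,0.002],0]

```text
clock: 8.1
tool_pos: [0.6271, 0.0319, 0.0827]
eef_rot: [0.893, 0.45, 0.001, 0.0]
contact_force: [-1.7, -0.1, 6.7]
opening: 0.719
```

Call:
jog_arm:
  rows:
    - [[0,0,0],0]
    - [[0,0,0],0]
    - [[0,0,0],0]
    - [[0,0,-0.002],0]
    - [[0,0,-0.01],0]
    - [[0,0,-0.04],0]
    - [[0,0,-0.08],0]
    - [[0,0,-0.12],0]
    - [[0,0,-0.16],0]
    - [[0,0,-0.19],0]
    - [[0,0,-0.19],0]
  gripper: 88

```text
clock: 9.02
tool_pos: [0.6297, 0.0313, 0.2296]
eef_rot: [0.893, 0.45, 0.005, 0.002]
contact_force: [0.1, -0.2, -0.7]
opening: 1.002
```

```bash
python3 - <<'E'
from h import *
after([[0,0,0.002],0]);after([[0,0,-0.19],0])
st=get_state();print(st['tool_pos'].tolist(),st['eef_rot'].tolist())
save('wrist','w6.png')
for d in mark_of('tube_mouth','wrist'):
    v,u=d['pixel']; print(d,np.round(at_z('wrist',u,v,.114,st),4))
E
```

```text
cmd [ 6.26300e-01  3.21000e-02  8.17000e-02 -3.64948e+01] meas [0.6297 0.0313 0.2296] -36.52 F [ 0.1 -0.2 -0.7] op 88.3 t 9.0167
cmd [ 6.26300e-01  3.21000e-02  2.24200e-01 -3.64948e+01] meas [0.6297 0.0313 0.2296] -36.52 F [ 0.1 -0.2 -0.7] op 88.3 t 9.0167
[0.6296608635734099, 0.031299384156899014, 0.22960780107564807] [0.8930477452092789, 0.44993403086250117, 0.004557862051314211, 0.0020781101910091033]
{'pixel': [248.1, 316.7], 'p': 0.6} [0.6253 0.0304 0.114 ]
```

View pics/w6.png

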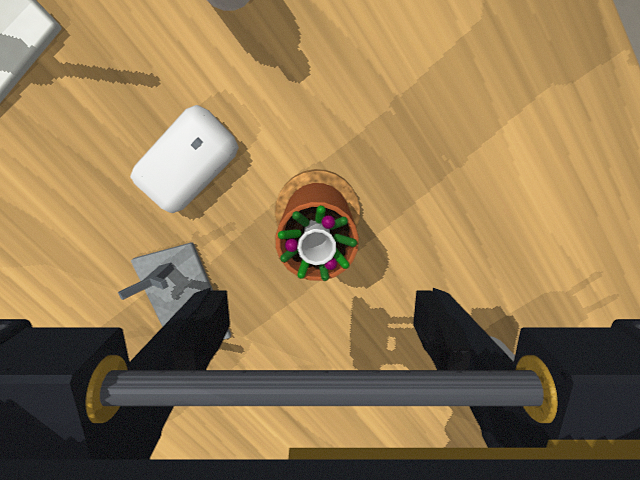

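```bash
python3 - <<'E'
from h import *
print(get_state()['q'].round(2))
rows((.53,.335,.30,90))
E
```

```text
[-0.28  0.75  0.28  1.61 -0.26  0.82 -0.52]
[[0.2483, -0.3434, -0.101], np.float64(-1.1039)] dist mm 327 deg 126.5
```

Call:
jog_arm:
  rows:
    - [[0,0,-0.05],-0.99]
    - [[0.05,-0.06,-0.1],-0.99]
    - [[0.09,-0.12,-0.1],-0.99]
    - [[0.12,-0.17,-0.1],-0.99]
    - [[0.15,-0.21,-0.1],-0.99]
    - [[0.18,-0.25,-0.1],-0.99]
    - [[0.21,-0.29,-0.1],-0.99]
    - [[0.23,-0.32,-0.1],-0.99]
    - [[0.25,-0.343,-0.1],-0.99]
    - [[0.25,-0.343,-0.1],-0.99]
    - [[0.25,-0.343,-0.1],-0.99]
    - [[0.25,-0.343,-0.1],-0.99]
    - [[0.25,-0.343,-0.1],-0.99]
    - [[0.25,-0.343,-0.1],-0.99]
    - [[0.25,-0.343,-0.1],-0.99]
    - [[0.25,-0.343,-0.1],-0.99]
    - [[0.25,-0.343,-0.1],-0.99]
    - [[0.25,-0.343,-0.1],-0.99]
  gripper: 60

```text
clock: 10.62
tool_pos: [0.5308, 0.335, 0.2976]
eef_rot: [0.115, 0.993, -0.001, -0.001]
contact_force: [-0.6, -0.2, 0.7]
opening: 0.679
```

```bash
python3 - <<'E'
from h import *
after([[0.25,-0.343,-0.1],-0.99])
st=get_state();print(st['tool_pos'].tolist(),st['eef_rot'].tolist(),st['q'].round(2))
save('wrist','w7.png')
for t in('stick','stick_end','stand'):
    for d in mark_of(t,'wrist'):
        v,u=d['pixel']; print(t,d,np.round(at_z('wrist',u,v,.164 if t=='stick' else .02,st),4))
E
```

```text
cmd [ 0.531   0.3358  0.2992 76.9509] meas [0.5308 0.335  0.2976] 76.78 F [-0.6 -0.2  0.7] op 59.9 t 10.6167
[0.5307813302896545, 0.33500845043985983, 0.2975672977533207] [0.11507291334009712, 0.9933560629590592, -0.0006577940090660519, -0.0012345464518777457] [-0.51  0.66 -0.24  1.51  0.17  1.    0.55]
stick {'pixel': [288.5, 343.2], 'p': 0.77} [0.5793 0.343  0.164 ]
stand {'pixel': [149.8, 307.9], 'p': 0.77} [0.4739 0.3336 0.02  ]
```

View pics/w7.png

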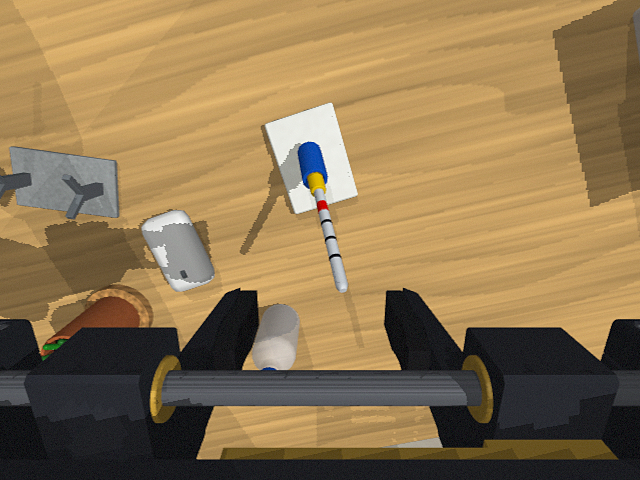

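```bash
python3 - <<'E'
from h import *
im=cv2.imread('pics/raw_w7.png')[130:310,250:380];cv2.imwrite('pics/c7.png',cv2.resize(im,None,fx=3.3,fy=3.3,interpolation=cv2.INTER_CUBIC))
im=cv2.imread('pics/raw_scene1.png')[300:380,370:470];cv2.imwrite('pics/c7s.png',cv2.resize(im,None,fx=7,fy=7,interpolation=cv2.INTER_CUBIC))
E
```

```text
(no output)
```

View pics/c7.png

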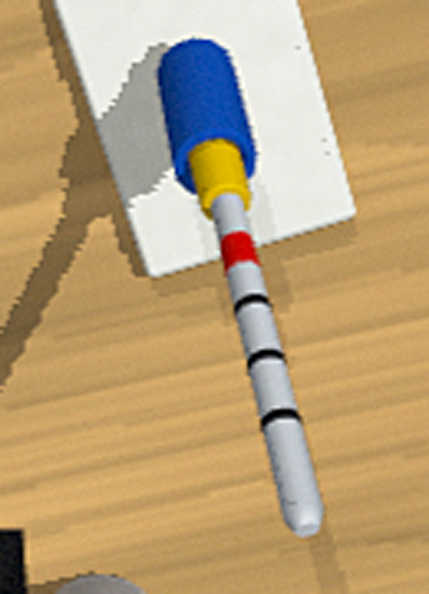

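View pics/c7s.png

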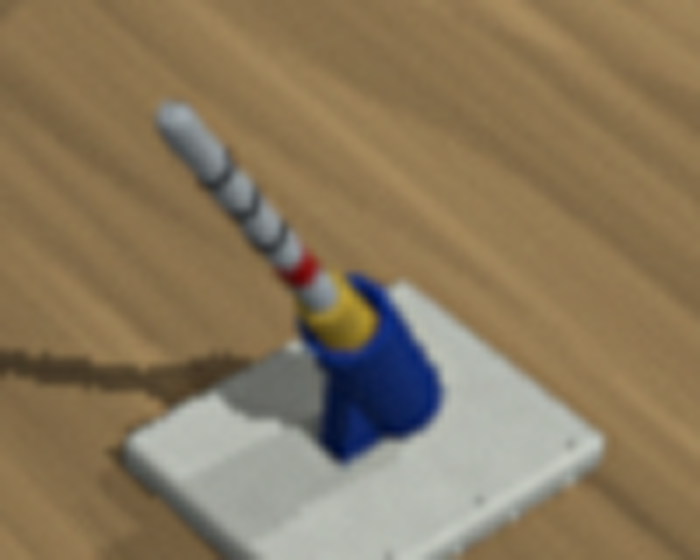

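```bash
cat > fit.py <<'E'
from h import *
from scipy.optimize import least_squares
st=dict(tool_pos=np.array([0.5307813302896545,0.33500845043985983,0.2975672977533207]),eef_rot=np.array([0.11507291334009712,0.9933560629590592,-0.0006577940090660519,-0.0012345464518777457]))
def pts(p,s):
    x,y,z,h,l=p; d=np.array([np.sin(l)*np.cos(h),np.sin(l)*np.sin(h),np.cos(l)])
    return np.array([[x,y,z]])-np.outer(s,d)
def res(p,use='wst'):
    P=pts(p,[0,115e-3]); r=[]
    if 'w' in use: r+=list(((proj('wrist',P,st)-[[342.7,288.8],[319.4,190.6]])/1).ravel())
    if 's' in use: r+=list(((proj('scene',P)-[[394.6,316.4],[416,342.4]])/3).ravel())
    if 't' in use: r+=list(((proj('top',P)-[[177,225.5],[190.7,253.7]])/3).ravel())
    return r+[(p[4]-np.radians(33))/.03]
for u in('w','ws','wt','wst'):
    f=least_squares(res,[.57,.336,.164,.1,.57],args=(u,)); p=f.x
    print(u,p[:3].round(4),np.degrees(p[3:]).round(1),'end',pts(p,[.175])[0].round(4),'r',np.round(f.fun,1))
E
python3 fit.py
```

```text
w [0.5736 0.3431 0.1757] [ 4.3 33. ] end [0.4786 0.336  0.029 ] r [ 0. -0.  0. -0.  0.]
ws [0.5743 0.343  0.1743] [ 4.3 33.2] end [0.4787 0.3359 0.0279] r [-0.  -0.  -0.   0.1  0.1  0.   0.4  0.1  0.1]
wt [0.5746 0.343  0.1735] [ 4.3 33.4] end [0.4786 0.3358 0.0274] r [-0.1 -0.1 -0.1  0.1 -0.5 -0.3 -0.7 -0.5  0.2]
wst [0.5745 0.343  0.1738] [ 4.3 33.3] end [0.4786 0.3357 0.0276] r [-0.1 -0.1 -0.1  0.1  0.1  0.1  0.4  0.1 -0.5 -0.3 -0.7 -0.5  0.2]
```

```bash
python3 - <<'E'
from h import *
rows((.5526,.3414,.22,94.3),(.5526,.3414,.1434,94.3))
E
```

```text
[[-0.0264, 0.0138, 0.1057], np.float64(-0.1514)] dist mm 82 deg 17.3
[[-0.0264, 0.0138, 0.2078], np.float64(-0.1514)] dist mm 157 deg 17.3
```

Call:
jog_arm:
  rows:
    - [[-0.0265,0.014,0.03],-0.1515]
    - [[-0.0265,0.014,0.07],-0.1515]
    - [[-0.0265,0.014,0.1],-0.1515]
    - [[-0.0265,0.014,0.13],-0.1515]
    - [[-0.0265,0.014,0.16],-0.1515]
    - [[-0.0265,0.014,0.185],-0.1515]
    - [[-0.0265,0.014,0.2],-0.1515]
    - [[-0.0265,0.014,0.208],-0.1515]
    - [[-0.0265,0.014,0.208],-0.1515]
    - [[-0.0265,0.014,0.208],-0.1515]

```text
clock: 11.65
tool_pos: [0.5535, 0.3416, 0.1436]
eef_rot: [-0.037, 0.999, 0.0, 0.0]
contact_force: [0.2, 0.3, -0.5]
opening: 0.68
```

Call:
jog_arm:
  rows:
    - [[0,0,0],0]
    - [[0,0,0],0]
    - [[0,0,0],0]
    - [[0,0,0],0]
    - [[0,0,0],0]
    - [[0,0,0],0]
    - [[0,0,0],0]
    - [[0,0,0],0]
  gripper: 5
  newtons: 40

```text
clock: 12.32
tool_pos: [0.5531, 0.3411, 0.143]
eef_rot: [-0.038, 0.999, -0.0, -0.0]
contact_force: [-0.1, -1.3, 0.5]
opening: 0.098
```

```bash
python3 - <<'E'
from h import *
after([[-0.0265,0.014,0.208],-0.1515])
st=get_state();print(st['tool_pos'].tolist(),st['eef_rot'].tolist(),st['q'].round(2))
save('wrist','w8.png')
L=np.radians(33.3);h=np.radians(4.3);d=np.array([np.sin(L)*np.cos(h),np.sin(L)*np.sin(h),np.cos(L)])
c=np.array(cmdp()[:3]);y=94.3
rows(tuple(c+d*.03)+(y,),tuple(c+d*.08)+(y,))
E
```

```text
cmd [ 0.5527  0.3416  0.1433 94.3115] meas [0.5531 0.3411 0.143 ] 94.31 F [-0.1 -1.3  0.5] op 8.7 t 12.3167
[0.5530638446164324, 0.34112535116553455, 0.14297003913218015] [-0.03761125032366669, 0.9992924454915109, -4.239597926098289e-05, -2.0863053648350644e-05] [-0.48  0.87 -0.27  1.58  0.31  0.73  0.76]
[[-0.022, -0.0, -0.0334], np.float64(0.0001)] dist mm 30 deg -0.0
[[-0.0586, -0.0, -0.0892], np.float64(0.0001)] dist mm 80 deg -0.0
```

View pics/w8.png

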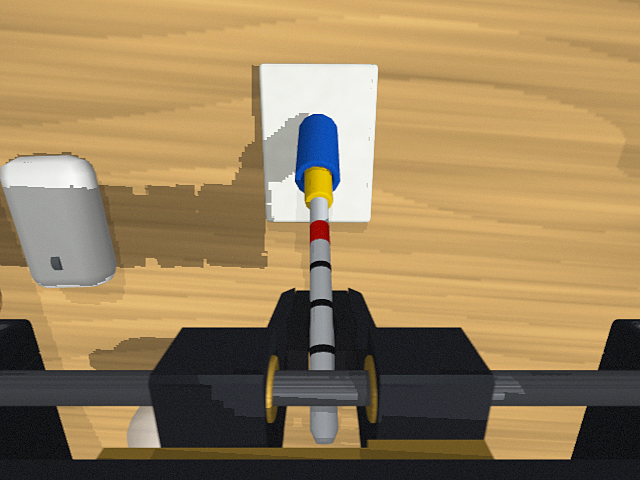

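Call:
jog_arm:
  rows:
    - [[-0.005,0,-0.0075],0]
    - [[-0.013,0,-0.02],0]
    - [[-0.022,0,-0.0334],0]
    - [[-0.032,0,-0.0487],0]
    - [[-0.042,0,-0.064],0]
    - [[-0.052,0,-0.079],0]
    - [[-0.0586,0,-0.0892],0]
    - [[-0.06,0,-0.12],0]
    - [[-0.06,0,-0.15],0]
    - [[-0.06,0,-0.17],0]
    - [[-0.06,0,-0.17],0]

```text
clock: 13.28
tool_pos: [0.5996, 0.3459, 0.2744]
eef_rot: [-0.037, 0.999, 0.002, 0.003]
contact_force: [0.7, 0.5, -0.8]
opening: 0.089
```

```bash
python3 - <<'E'
from h import *
after([[-0.06,0,-0.17],0])
st=get_state();print(st['tool_pos'].tolist(),st['eef_rot'].tolist(),st['q'].round(2))
save('wrist','w9.png')
im=cv2.imread('pics/raw_w4.png')[100:290,30:220];cv2.imwrite('pics/c4.png',cv2.resize(im,None,fx=3.1,fy=3.1,interpolation=cv2.INTER_CUBIC))
E
```

```text
cmd [ 0.5976  0.3449  0.2708 94.3115] meas [0.5996 0.3459 0.2744] 94.29 F [ 0.7  0.5 -0.8] op 7.8 t 13.2833
[0.599556434034497, 0.34593812117638806, 0.27444738808740493] [-0.037386567941716416, 0.9992944247938066, 0.0021366852126540256, 0.002886466673414574] [-0.44  0.78 -0.31  1.32  0.25  1.07  0.86]
```

View pics/w9.png

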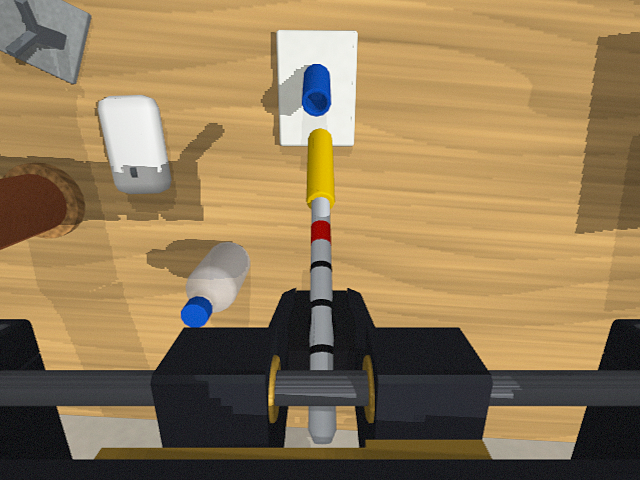

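View pics/c4.png

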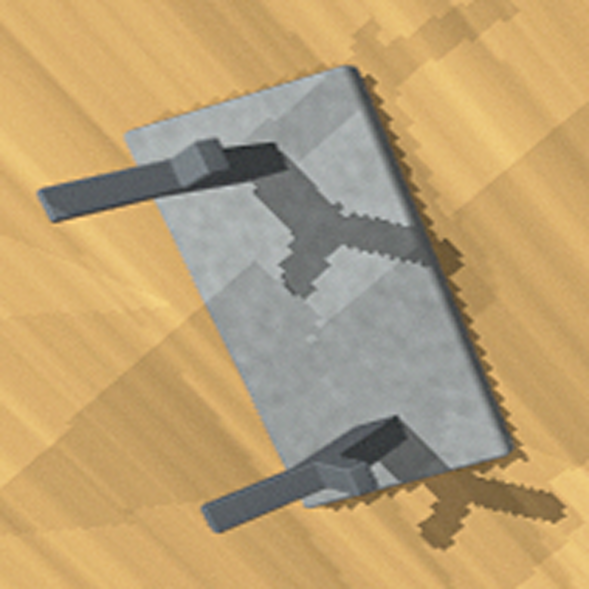

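```bash
python3 - <<'E'
from h import *
from scipy.optimize import least_squares
st=dict(tool_pos=np.array([ 0.57383983,-0.07697925,0.19987433]),eef_rot=np.array([8.93106542e-01,4.49844546e-01,-7.12442676e-04,2.85653389e-04]))
px=np.array([[128,133],[352,66],[511,452],[302,506]])/3.1+[30,100]
loc=np.array([[-35,60],[35,60],[35,-60],[-35,-60]])*1e-3
def P(p,l,z):
    c,s=np.cos(p[2]),np.sin(p[2]); return np.c_[p[0]+c*l[:,0]-s*l[:,1],p[1]+s*l[:,0]+c*l[:,1],np.full(len(l),z)]
f=least_squares(lambda p:(proj('wrist',P(p,loc,.008),st)-px).ravel(),[.447,.042,np.radians(-25)])
print(f.x[:2].round(4),np.degrees(f.x[2]).round(2),f.fun.round(1))
im=cv2.imread('pics/raw_w4.png')
for s in(-42,42):
  for l in([[-19,s]],[[19,s]]): 
    q=proj('wrist',P(f.x,np.array(l)*1e-3,.065),st); cv2.circle(im,tuple(np.int32(q[0].round())),2,(0,0,255),-1)
  q=proj('wrist',P(f.x,np.array([[0,s]])*1e-3,.045),st); cv2.circle(im,tuple(np.int32(q[0].round())),2,(255,0,0),-1)
cv2.imwrite('pics/c4b.png',cv2.resize(im[100:290,30:220],None,fx=3,fy=3))
for n,fn in(('scene','raw_scene1.png'),('top','raw_top1.png')):
  im=cv2.imread('pics/'+fn); q=proj(n,P(f.x,loc,.008)); cv2.polylines(im,[(q*4).astype(np.int32)],True,(0,0,255),1,cv2.LINE_AA,2)
  c=q.mean(0).astype(int); cv2.imwrite('pics/c4_%s.png'%n,cv2.resize(im[c[1]-40:c[1]+40,c[0]-50:c[0]+50],None,fx=5,fy=5))
E
```

```text
[0.4476 0.0383] -21.72 [-1.3 -1.   0.4 -0.9  0.2  1.5  0.8  1.1]
```

View pics/c4b.png

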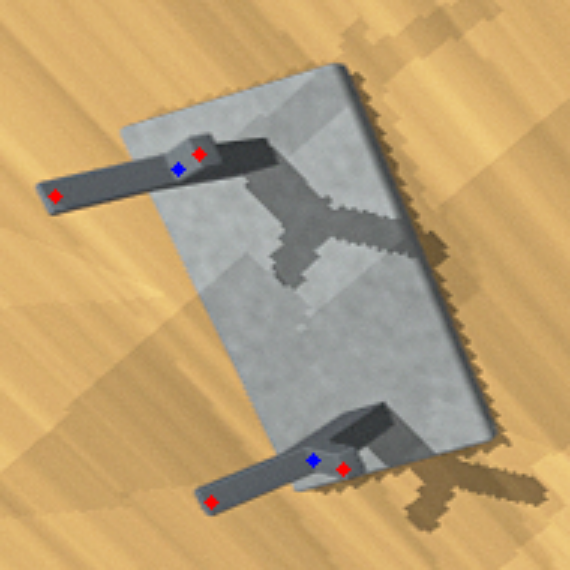

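View pics/c4_scene.png

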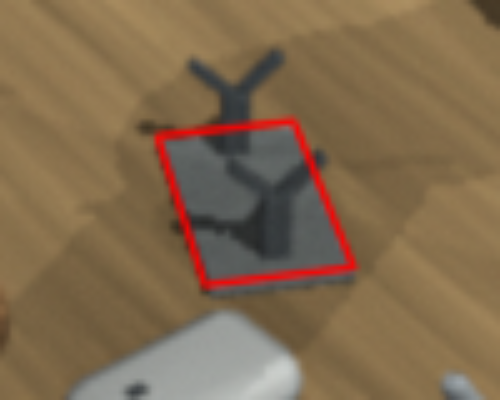

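```bash
python3 - <<'E'
from h import *
rows((.4398,.0188,.26,-21.7))
E
```

```text
[[0.2425, -0.4178, 0.0143], np.float64(1.0124)] dist mm 362 deg -116.0
```

Call:
jog_arm:
  rows:
    - [[0.02,-0.03,0],0.06]
    - [[0.04,-0.07,0],0.12]
    - [[0.06,-0.11,0],0.18]
    - [[0.08,-0.15,0],0.24]
    - [[0.1,-0.19,0],0.3]
    - [[0.12,-0.22,0],0.36]
    - [[0.14,-0.25,0],0.42]
    - [[0.16,-0.28,0],0.48]
    - [[0.18,-0.31,0],0.54]
    - [[0.2,-0.34,0],0.6]
    - [[0.215,-0.37,0],0.66]
    - [[0.23,-0.395,0],0.72]
    - [[0.24,-0.41,0],0.78]
    - [[0.2425,-0.418,0],0.84]
    - [[0.2425,-0.418,0],0.9]
    - [[0.2425,-0.418,0],0.96]
    - [[0.2425,-0.418,0.014],0.999]
    - [[0.2425,-0.418,0.014],0.999]
    - [[0.2425,-0.418,0.014],0.999]

```text
clock: 14.92
tool_pos: [0.4391, 0.0183, 0.259]
eef_rot: [0.819, 0.573, -0.002, -0.001]
contact_force: [0.1, 0.1, -0.6]
opening: 0.093
```

```bash
python3 - <<'E'
from h import *
after([[0.2425,-0.418,0.014],0.999])
st=get_state();print(st['tool_pos'].tolist(),st['eef_rot'].tolist(),st['q'].round(2))
save('wrist','w10.png')
save('scene','s10.png',(200,130,440,330),3.3)
rows((.4398,.0188,.2,-21.7),(.4398,.0188,.156,-21.7),(.4398,.0188,.056,-21.7))
E
```

```text
cmd [ 4.39800e-01  1.87000e-02  2.60300e-01 -2.01655e+01] meas [0.4391 0.0183 0.259 ] -20.02 F [ 0.1  0.1 -0.6] op 8.2 t 14.9167
[0.43908816865827405, 0.01826846909628338, 0.25903574519751865] [0.8192609810594538, 0.5734185615244645, -0.0015023583542668863, -0.0005840651423192079] [-0.29  0.47  0.22  2.11 -0.18  0.58 -0.29]
[[0.0002, -0.0001, 0.0803], np.float64(0.0134)] dist mm 60 deg -1.5
[[0.0002, -0.0001, 0.139], np.float64(0.0134)] dist mm 104 deg -1.5
[[0.0002, -0.0001, 0.2723], np.float64(0.0134)] dist mm 204 deg -1.5
```

View pics/w10.png

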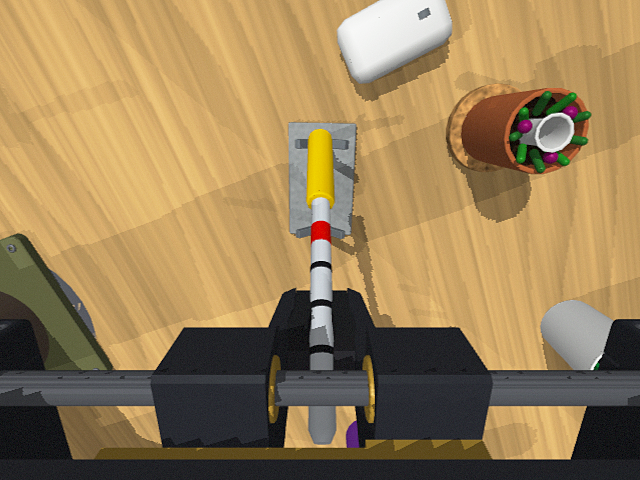

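View pics/s10.png

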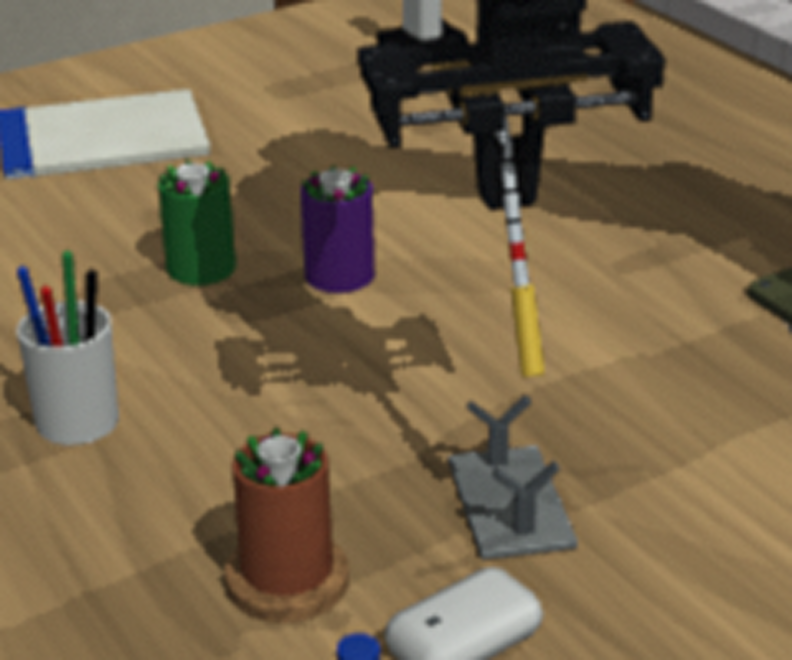

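Call:
jog_arm:
  rows:
    - [[0,0,0.03],0.0135]
    - [[0,0,0.06],0.0135]
    - [[0,0,0.09],0.0135]
    - [[0,0,0.115],0.0135]
    - [[0,0,0.125],0.0135]
    - [[0,0,0.132],0.0135]
    - [[0,0,0.139],0.0135]
    - [[0,0,0.146],0.0135]
    - [[0,0,0.153],0.0135]
    - [[0,0,0.16],0.0135]
    - [[0,0,0.167],0.0135]
    - [[0,0,0.174],0.0135]
  newtons: 15

```text
clock: 16.02
tool_pos: [0.4403, 0.0183, 0.1292]
eef_rot: [0.828, 0.561, 0.0, 0.0]
contact_force: [-0.9, 0.2, 1.0]
opening: 0.102
```

```bash
python3 - <<'E'
from h import *
after([[0,0,0.174],0.0135])
save('scene','s11.png',(260,160,440,310),4.3)
save('wrist','w11.png')
E
```

```text
cmd [ 4.39800e-01  1.87000e-02  1.29800e-01 -2.17125e+01] meas [0.4403 0.0183 0.1292] -21.7 F [-0.9  0.2  1. ] op 9.0 t 16.0167
```

View pics/s11.png

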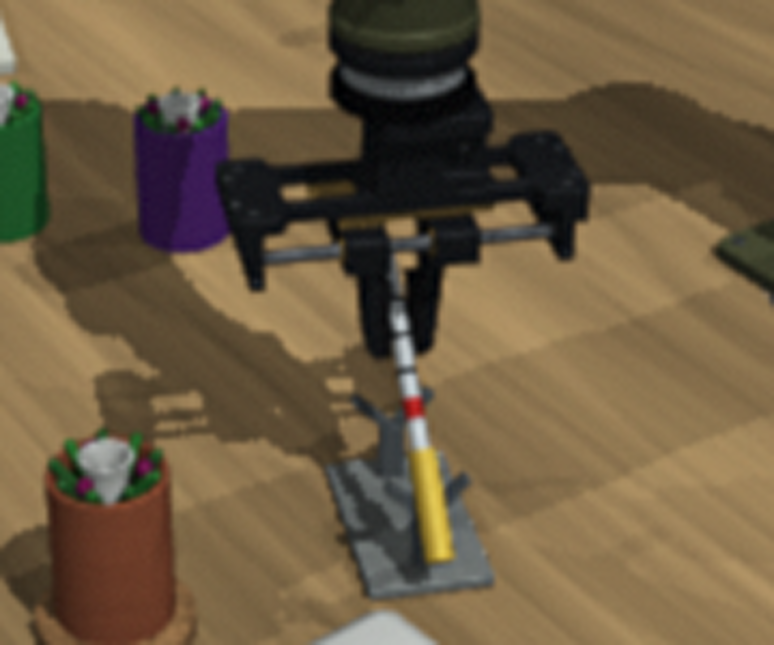

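View pics/w11.png

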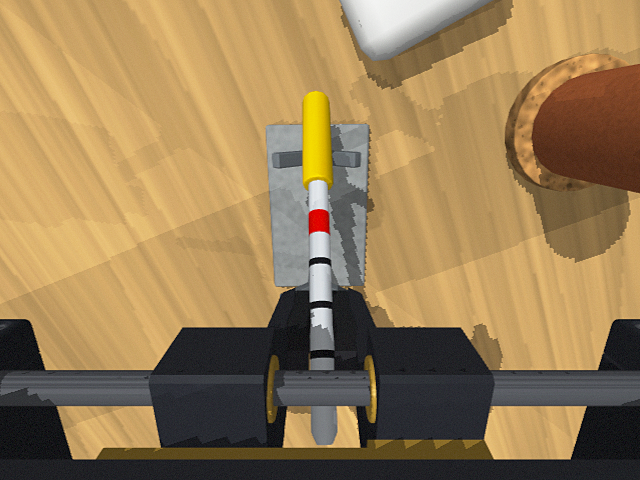

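Call:
jog_arm:
  rows:
    - [[0,0,0.007],0]
    - [[0,0,0.014],0]
    - [[0,0,0.021],0]
    - [[0,0,0.028],0]
    - [[0,0,0.035],0]
    - [[0,0,0.042],0]
    - [[0,0,0.049],0]
    - [[0,0,0.056],0]
    - [[0,0,0.063],0]
    - [[0,0,0.07],0]

```text
clock: 16.95
tool_pos: [0.4404, 0.0184, 0.0764]
eef_rot: [0.828, 0.561, 0.0, 0.0]
contact_force: [-1.3, -0.2, 1.8]
opening: 0.105
```

Call:
jog_arm:
  rows:
    - [[0,0,0.006],0]
    - [[0,0,0.012],0]
    - [[0,0,0.018],0]
    - [[0,0,0.024],0]
    - [[0,0,0.026],0]
    - [[0,0,0.026],0]
    - [[0,0,0.026],0]

```text
clock: 17.53
tool_pos: [0.4409, 0.0185, 0.0588]
eef_rot: [0.825, 0.565, -0.002, -0.001]
contact_force: [-2.6, 1.3, 6.4]
opening: 0.105
```

```bash
python3 - <<'E'
from h import *
after([[0,0,0.07],0]);after([[0,0,0.026],0])
save('scene','s12.png',(260,160,440,310),4.3)
save('wrist','w12.png')
E
```

```text
cmd [ 4.39800e-01  1.87000e-02  7.73000e-02 -2.17125e+01] meas [0.4409 0.0185 0.0588] -21.21 F [-2.6  1.3  6.4] op 9.2 t 17.5333
cmd [ 4.39800e-01  1.87000e-02  5.78000e-02 -2.17125e+01] meas [0.4409 0.0185 0.0588] -21.21 F [-2.6  1.3  6.4] op 9.2 t 17.5333
```

View pics/s12.png

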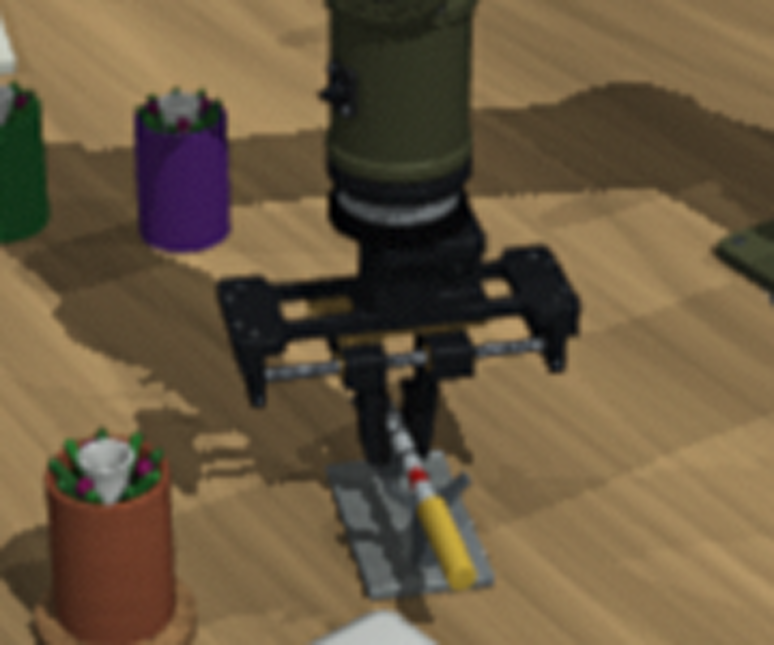

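View pics/w12.png

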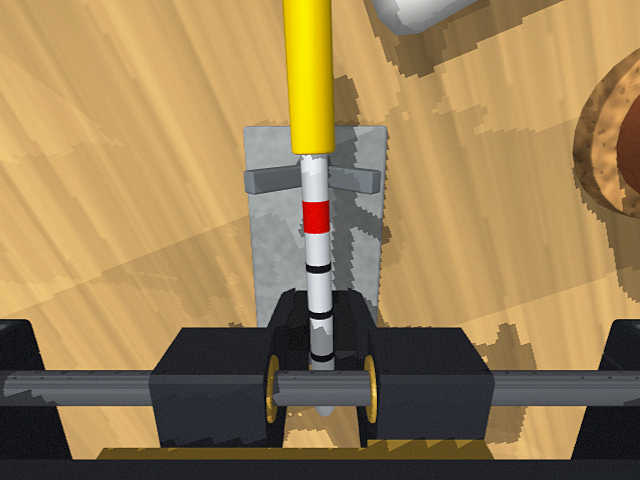

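Call:
jog_arm:
  rows:
    - [[0,0,0],0]
    - [[0,0,0],0]
    - [[0,0,0],0]
    - [[0,0,0],0]
    - [[0,0,-0.01],0]
    - [[0,0,-0.04],0]
    - [[0,0,-0.08],0]
    - [[0,0,-0.12],0]
    - [[0,0,-0.16],0]
    - [[0,0,-0.2],0]
    - [[0,0,-0.2],0]
  gripper: 44

```text
clock: 18.55
tool_pos: [0.4447, 0.0179, 0.2128]
eef_rot: [0.828, 0.561, 0.002, 0.002]
contact_force: [0.6, -0.4, -0.4]
opening: 0.498
```

```bash
python3 - <<'E'
from h import *
after([[0,0,-0.2],0])
st=get_state();print(st['tool_pos'].tolist(),st['eef_rot'].tolist(),st['q'].round(2))
save('wrist','w13.png')
E
```

```text
cmd [ 4.39800e-01  1.87000e-02  2.07800e-01 -2.17125e+01] meas [0.4447 0.0179 0.2128] -21.73 F [ 0.6 -0.4 -0.4] op 43.9 t 18.55
[0.4447413567813434, 0.0179169633037481, 0.21284459424659966] [0.8277123899938207, 0.5611468514315512, 0.0019549277167060955, 0.0016089862636178133] [-0.53  0.63  0.63  2.17 -0.73  0.55  0.27]
```

View pics/w13.png

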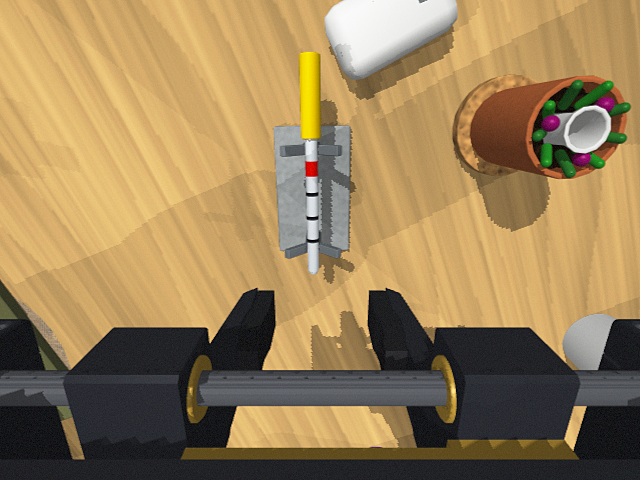

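```bash
python3 - <<'E'
from h import *
st=dict(tool_pos=np.array([0.4447413567813434,0.0179169633037481,0.21284459424659966]),eef_rot=np.array([0.8277123899938207,0.5611468514315512,0.0019549277167060955,0.0016089862636178133]))
q=[at_z('wrist',*p,.052,st) for p in((313.5,273),(311,138.5),(309.5,53))]
for p in q: print(p.round(4))
print(np.linalg.norm(q[0]-q[1]),np.linalg.norm(q[0]-q[2]))
u=np.array([.3697,.9291]);c=np.array([.4476,.0383]);n=np.array([.9291,-.3697])
for p in q: print(((p[:2]-c)@u).round(4),((p[:2]-c)@n).round(4))
g=q[0][:2]+.150*u; print('grasp',g, 'alt',c+(-.068+.15)*u)
im=cv2.imread('pics/raw_w13.png')
print('mouse px corners:',[at_z('wrist',*p,.015,st).round(3).tolist() for p in((352,79),(330,40))])
E
```

```text
[ 0.4225 -0.0203  0.052 ]
[0.4641 0.0876 0.052 ]
[0.4858 0.1439 0.052 ]
0.1156249637950831 0.17596506998417125
-0.0637 -0.0016
0.0519 -0.0029
0.1122 -0.0035
grasp [0.47796561 0.1190661 ] alt [0.4779154 0.1144862]
mouse px corners: [[0.513, 0.119, 0.015], [0.507, 0.153, 0.015]]
```

```bash
python3 - <<'E'
from h import *
rows((.4784,.1157,.12,-21.7),(.4784,.1157,.06,-21.7))
E
```

```text
[[0.1392, -0.0001, 0.117], np.float64(-0.0001)] dist mm 136 deg 0.0
[[0.1392, -0.0001, 0.197], np.float64(-0.0001)] dist mm 181 deg 0.0
```

Call:
jog_arm:
  rows:
    - [[0.03,0,0],0]
    - [[0.07,0,0.02],0]
    - [[0.11,0,0.06],0]
    - [[0.13,0,0.1],0]
    - [[0.139,0,0.13],0]
    - [[0.139,0,0.15],0]
    - [[0.139,0,0.17],0]
    - [[0.139,0,0.185],0]
    - [[0.139,0,0.195],0]
    - [[0.139,0,0.197],0]
    - [[0.139,0,0.197],0]
    - [[0.139,0,0.197],0]
  gripper: 34

```text
clock: 19.6
tool_pos: [0.4803, 0.1151, 0.0608]
eef_rot: [0.828, 0.561, -0.002, -0.001]
contact_force: [0.3, 0.4, 0.1]
opening: 0.384
```

```bash
python3 - <<'E'
from h import *
after([[0.139,0,0.197],0])
save('wrist','w14.png')
E
```

```text
cmd [  0.4784   0.1155   0.06   -21.7125] meas [0.4803 0.1151 0.0608] -21.74 F [0.3 0.4 0.1] op 33.8 t 19.6
```

View pics/w14.png

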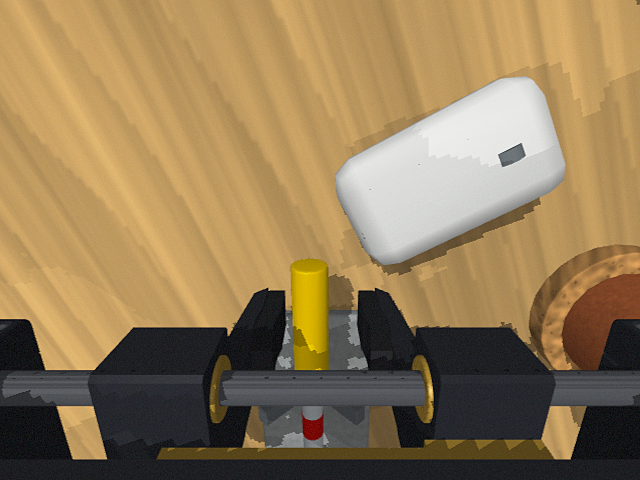

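Call:
jog_arm:
  rows:
    - [[0,-0.005,0],0]
    - [[0,-0.005,0],0]
    - [[0,-0.005,0],0]
    - [[0,-0.005,0],0]
    - [[0,-0.005,0],0]
    - [[0,-0.005,0],0]
    - [[0,-0.005,0],0]
  gripper: 10
  newtons: 5

```text
clock: 20.23
tool_pos: [0.4768, 0.1169, 0.0611]
eef_rot: [0.828, 0.561, -0.001, -0.001]
contact_force: [-0.8, 0.7, 1.1]
opening: 0.177
```

```bash
python3 - <<'E'
from h import *
after([[0,-0.005,0],0])
x,y,z,w=cmdp()
u=np.array([.3697,.9291]);L=.125
for th in (0,5,10,15,20,25,30,35,40,45,50,55,60,65,70):
    t=np.radians(th); d=L*(np.cos(t)-1); rows((x+d*u[0],y+d*u[1],z+L*np.sin(t),w))
E
```

```text
cmd [  0.4749   0.1169   0.06   -21.7125] meas [0.4768 0.1169 0.0611] -21.7 F [-0.8  0.7  1.1] op 15.6 t 20.2333
[[0.0, 0.0, 0.0], np.float64(0.0)] dist mm 0 deg 0.0
[[-0.0006, 0.0, -0.0145], np.float64(0.0)] dist mm 11 deg 0.0
[[-0.0025, 0.0, -0.0289], np.float64(0.0)] dist mm 22 deg 0.0
[[-0.0057, 0.0, -0.0431], np.float64(0.0)] dist mm 33 deg 0.0
[[-0.0101, 0.0, -0.057], np.float64(0.0)] dist mm 43 deg 0.0
[[-0.0156, 0.0, -0.0704], np.float64(0.0)] dist mm 54 deg 0.0
[[-0.0223, 0.0, -0.0833], np.float64(0.0)] dist mm 65 deg 0.0
[[-0.0301, 0.0, -0.0956], np.float64(0.0)] dist mm 75 deg 0.0
[[-0.039, 0.0, -0.1071], np.float64(0.0)] dist mm 86 deg 0.0
[[-0.0488, 0.0, -0.1179], np.float64(0.0)] dist mm 96 deg 0.0
[[-0.0595, 0.0, -0.1277], np.float64(0.0)] dist mm 106 deg 0.0
[[-0.0711, 0.0, -0.1365], np.float64(0.0)] dist mm 115 deg 0.0
[[-0.0833, 0.0, -0.1443], np.float64(0.0)] dist mm 125 deg 0.0
[[-0.0962, 0.0, -0.1511], np.float64(0.0)] dist mm 134 deg 0.0
[[-0.1097, 0.0, -0.1566], np.float64(0.0)] dist mm 143 deg 0.0
```

Call:
jog_arm:
  rows:
    - [[-0.0006,0,-0.0145],0]
    - [[-0.0025,0,-0.029],0]
    - [[-0.0057,0,-0.043],0]
    - [[-0.01,0,-0.057],0]
    - [[-0.0156,0,-0.0704],0]
    - [[-0.0223,0,-0.0833],0]
    - [[-0.03,0,-0.0956],0]
    - [[-0.039,0,-0.107],0]
    - [[-0.0488,0,-0.118],0]
    - [[-0.0595,0,-0.1277],0]
    - [[-0.071,0,-0.1365],0]
    - [[-0.0833,0,-0.1443],0]
    - [[-0.0833,0,-0.1443],0]

```text
clock: 21.32
tool_pos: [0.4537, 0.0561, 0.1705]
eef_rot: [0.829, 0.56, -0.001, -0.0]
contact_force: [-0.1, -0.7, -0.7]
opening: 0.177
```

```bash
python3 - <<'E'
from h import *
after([[-0.0833,0,-0.1443],0])
save('wrist','w15.png')
save('scene','s15.png',(260,160,440,310),4.3)
E
```

```text
cmd [  0.4518   0.0588   0.1682 -21.7125] meas [0.4537 0.0561 0.1705] -21.91 F [-0.1 -0.7 -0.7] op 15.5 t 21.3167
```

View pics/w15.png

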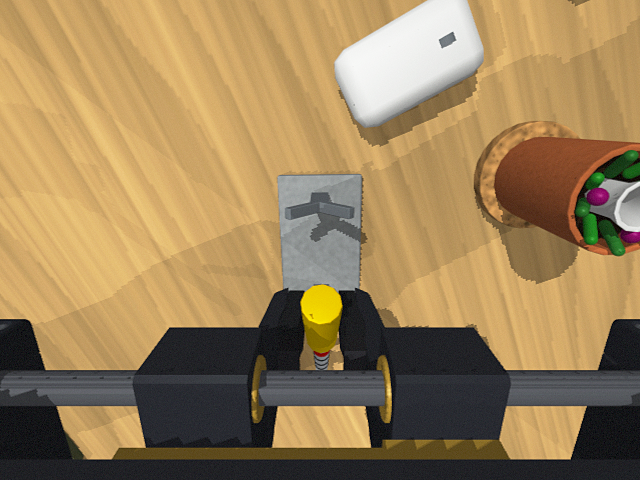

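View pics/s15.png

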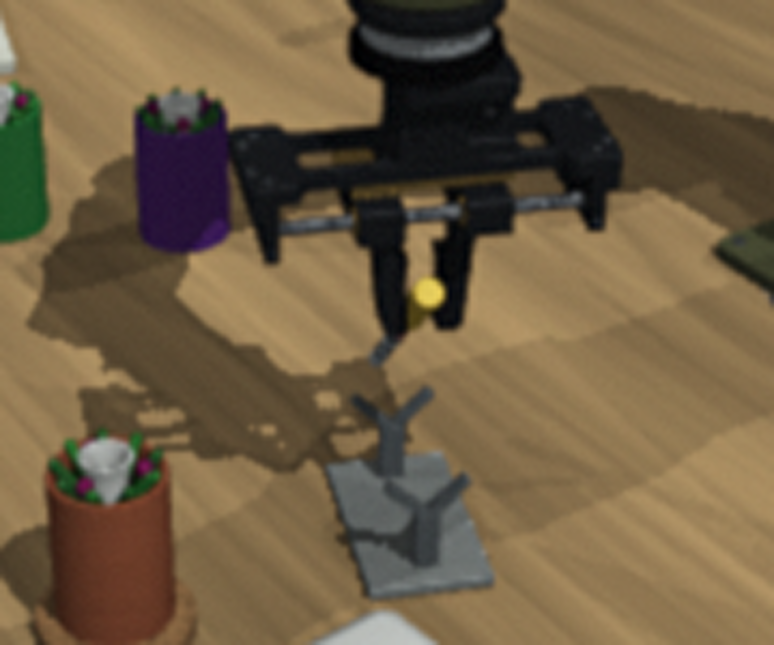

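Call:
jog_arm:
  rows:
    - [[0,0,-0.03],0]
    - [[0,0,-0.07],0]
    - [[0,0,-0.1],0]
    - [[0,0,-0.12],0]
    - [[0,0,-0.12],0]

```text
clock: 21.83
tool_pos: [0.4561, 0.0591, 0.2612]
eef_rot: [0.827, 0.562, 0.001, 0.0]
contact_force: [1.3, -0.7, -1.4]
opening: 0.177
```

Call:
jog_arm:
  rows:
    - [[0,0,0],0]
    - [[0,0,0],0]
    - [[0.02,0,0],0]
    - [[-0.01,0,0],0]
    - [[0.02,0,0],0]
    - [[-0.01,0,0],0]
    - [[0,0,0],0]
    - [[0,0,0],0]
  newtons: 3

```text
clock: 22.5
tool_pos: [0.454, 0.0592, 0.2581]
eef_rot: [0.828, 0.561, -0.002, -0.002]
contact_force: [-0.2, 0.2, -0.9]
opening: 0.18
```

```bash
python3 - <<'E'
from h import *
after([[0,0,-0.12],0])
save('wrist','w16.png')
save('scene','s16.png',(260,130,440,280),4.3)
E
```

```text
cmd [  0.4518   0.0588   0.2582 -21.7125] meas [0.454  0.0592 0.2581] -21.73 F [-0.2  0.2 -0.9] op 15.8 t 22.5
```

View pics/w16.png

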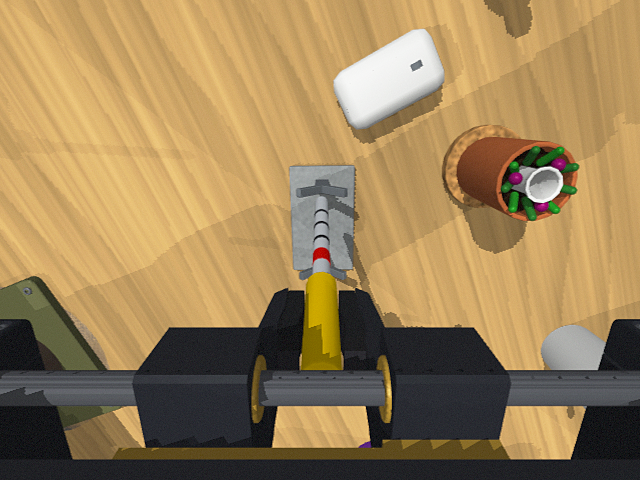

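View pics/s16.png

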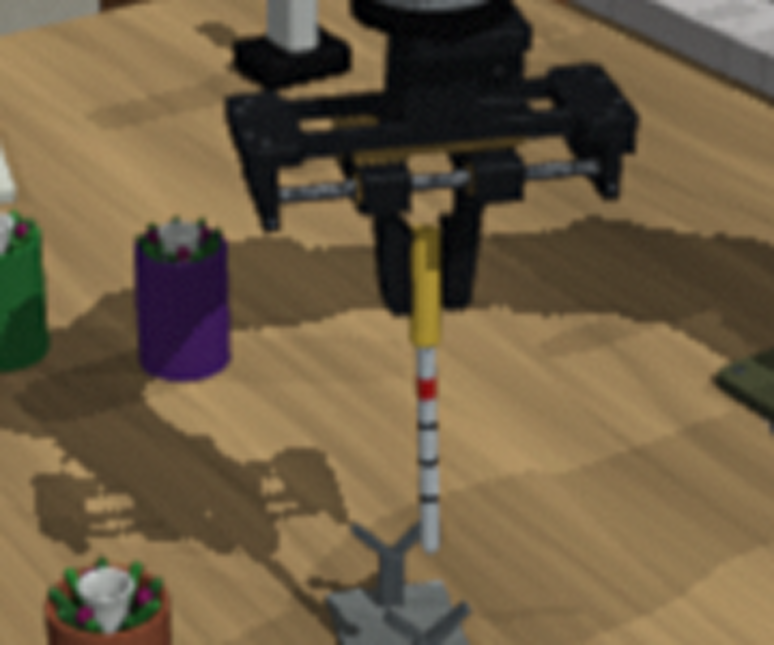

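```bash
cat > hang.py <<'E'
from h import *
from scipy.optimize import least_squares
m=camera_model('wrist');K=m['mtx'];T=np.array(m['T_tool_cam'])
def pt(P):
    q=(np.asarray(P)-T[:3,3])@T[:3,:3]; q=q*[1,-1,-1]; q=q@K.T; return q[:,:2]/q[:,2:]
def fit(tip,sh):
    # pivot at tool (0,y,z0); stick direction to tip (sin f, 0, cos f)
    def P(p): # p: s(grasp->tip), f
        return np.array([[l*np.sin(p[1]),0,.006+l*np.cos(p[1])] for l in(p[0],p[0]-.115)])
    f=least_squares(lambda p:np.r_[(pt(P(p))-[tip,sh])[:,1],(p[0]-.147)/.002],[.147,0.])
    print('s',f.x[0].round(4),'angle deg',np.degrees(f.x[1]).round(1),'tip tool',P(f.x)[0].round(4),'res',f.fun.round(2)); return f.x
if __name__=='__main__':
    fit((321,197.5),(321,273))
    im=cv2.imread('pics/raw_w16.png')[170:300,270:380];cv2.imwrite('pics/c16.png',cv2.resize(im,None,fx=4.5,fy=4.5,interpolation=cv2.INTER_CUBIC))
E
python3 hang.py
```

```text
s 0.1545 angle deg 9.5 tip tool [0.0256 0.     0.1584] res [-0.73  2.09  3.76]
```

View pics/c16.png

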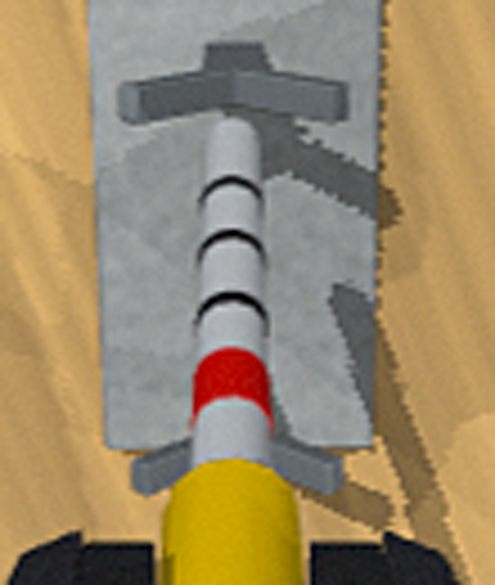

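```bash
python3 - <<'E'
from hang import *
import hang
def fit2(tiprow,shrow,sig=.003):
    def P(p):
        c,s=np.cos(p[1]),np.sin(p[1]);g=np.array([0,0,p[2]])
        ax=np.array([s,0,c]);nx=np.array([c,0,-s])
        return np.array([g+ax*p[0]+nx*.003, g+ax*(p[0]-.115)+nx*.008])
    f=least_squares(lambda p:np.r_[(pt(P(p))[:,1]-[tiprow,shrow]),(p[0]-.147)/sig,(p[2]-.006)/.004],[.147,0.,.006])
    p=f.x;print('s',p[0].round(4),'deg',np.degrees(p[1]).round(1),'tip tool',(p[0]*np.sin(p[1])).round(4),(p[2]+p[0]*np.cos(p[1])).round(4),'res',f.fun.round(2))
fit2(196.5,272.2);fit2(196.5,272.2,.01)
# scene check: tip pixel
st=get_state()
t=np.array([428,547])/4.3+[260,130]; print('scene tip px',t)
for a in(0,4,8): 
    a=np.radians(a);Rm=R.from_quat(st['eef_rot']).as_matrix();P=st['tool_pos']+Rm@np.array([.147*np.sin(a),0,.006+.147*np.cos(a)]);Pg=st['tool_pos']+Rm@np.array([.032*np.sin(a),0,.006+.032*np.cos(a)]);print(proj('scene',[P,Pg]))
print('shoulder px',np.array([427,346])/4.3+[260,130])
E
```

```text
s 0.146 deg 9.8 tip tool 0.0249 0.1486 res [ 0.03 -0.11 -0.32 -0.32]
s 0.1452 deg 9.9 tip tool 0.0249 0.1488 res [ 0.   -0.02 -0.18 -0.06]
scene tip px [359.53488372 257.20930233]
[[357.7280032  250.68836737]
 [358.6983565  206.52144848]]
[[358.75067285 253.04473209]
 [358.93357187 206.98420915]]
[[359.79014382 255.16173601]
 [359.16986795 207.38295686]]
shoulder px [359.30232558 210.46511628]
```

```bash
python3 - <<'E'
from h import *
rows((.6255,.031,.31,-21.7))
E
```

```text
[[0.0512, 0.2289, -0.069], np.float64(-0.0001)] dist mm 183 deg 0.0
```

Move over the pot with the tip well above it, then a small decaying shake at 3 N.

Call:
jog_arm:
  rows:
    - [[0,0,-0.03],0]
    - [[0.004,0.02,-0.06],0]
    - [[0.01,0.05,-0.069],0]
    - [[0.02,0.09,-0.069],0]
    - [[0.03,0.13,-0.069],0]
    - [[0.04,0.17,-0.069],0]
    - [[0.047,0.205,-0.069],0]
    - [[0.05,0.223,-0.069],0]
    - [[0.051,0.229,-0.069],0]
    - [[0.051,0.229,-0.069],0]
    - [[0.051,0.229,-0.069],0]
  newtons: 8

```text
clock: 23.52
tool_pos: [0.6273, 0.0308, 0.3099]
eef_rot: [0.828, 0.561, -0.002, -0.002]
contact_force: [0.1, -0.2, -1.2]
opening: 0.176
```

Call:
jog_arm:
  rows:
    - [[0,0,0],0]
    - [[0.014,0,0],0]
    - [[-0.012,0,0],0]
    - [[0.01,0,0],0]
    - [[-0.008,0,0],0]
    - [[0.006,0,0],0]
    - [[-0.004,0,0],0]
    - [[0.002,0,0],0]
    - [[0,0,0],0]
    - [[0,0,0],0]
    - [[0,0,0],0]
  newtons: 3

```text
clock: 24.43
tool_pos: [0.6283, 0.0306, 0.3105]
eef_rot: [0.828, 0.561, -0.001, -0.001]
contact_force: [-0.2, -0.8, -1.6]
opening: 0.18
```

```bash
python3 - <<'E'
from h import *
after([[0.051,0.229,-0.069],0])
st=get_state();print(st['tool_pos'].tolist(),st['eef_rot'].tolist())
save('wrist','w17.png')
E
```

```text
cmd [  0.6255   0.0308   0.31   -21.7125] meas [0.6283 0.0306 0.3105] -21.72 F [-0.2 -0.8 -1.6] op 15.8 t 24.4333
[0.6282917304536427, 0.03064119130671052, 0.3105150514490701] [0.8276538043872843, 0.5612367956798898, -0.0012995704160093519, -0.0008662418589905796]
```

View pics/w17.png

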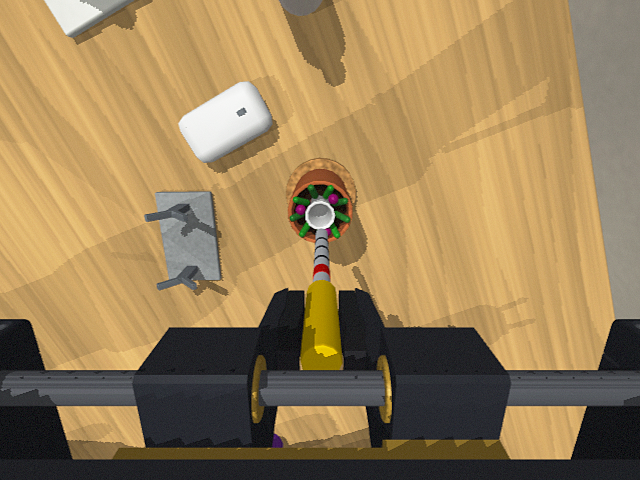

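```bash
python3 - <<'E'
from hang import *
im=cv2.imread('pics/raw_w17.png')[150:300,260:390];cv2.imwrite('pics/c17.png',cv2.resize(im,None,fx=4,fy=4,interpolation=cv2.INTER_CUBIC))
st=dict(tool_pos=np.array([0.6282917304536427,0.03064119130671052,0.3105150514490701]),eef_rot=np.array([0.8276538043872843,0.5612367956798898,-0.0012995704160093519,-0.0008662418589905796]))
print(mark_of('tube_mouth','wrist'),mark_of('stick','wrist'))
print('mouth expected px',proj('wrist',[[.6253,.0304,.114]],st))
for v in (214,215): print(at_z('wrist',320,v,.114,st))
E
```

```text
[{'pixel': [215.2, 318.3], 'p': 0.68}] [{'pixel': [232.2, 325.1], 'p': 0.62}]
mouth expected px [[319.47591687 216.32956915]]
[0.62660862 0.03233981 0.114     ]
[0.62624657 0.03142946 0.114     ]
```

View pics/c17.png

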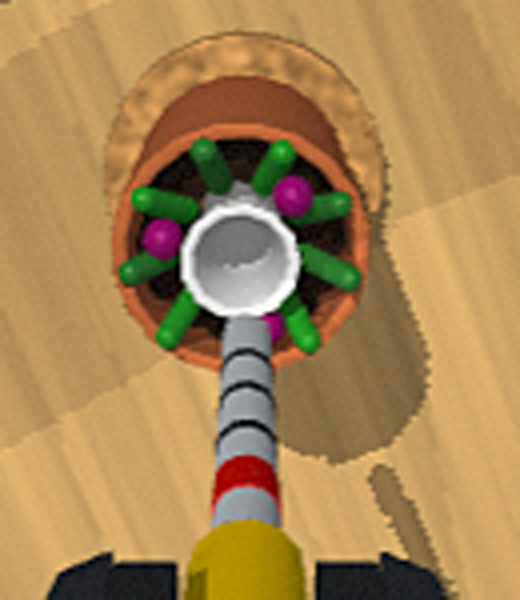

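```bash
cat >> hang.py <<'E'
def fit2(tiprow,shrow,sig=.003):
    def P(p):
        c,s=np.cos(p[1]),np.sin(p[1]);g=np.array([0,0,p[2]])
        ax=np.array([s,0,c]);nx=np.array([c,0,-s])
        return np.array([g+ax*p[0]+nx*.003, g+ax*(p[0]-.115)+nx*.008])
    f=least_squares(lambda p:np.r_[(pt(P(p))[:,1]-[tiprow,shrow]),(p[0]-.147)/sig,(p[2]-.006)/.004],[.147,0.,.006])
    p=f.x;print('s',p[0].round(4),'deg',np.degrees(p[1]).round(1),'tip tool',(p[0]*np.sin(p[1])).round(4),(p[2]+p[0]*np.cos(p[1])).round(4),'res',f.fun.round(2))
E
python3 - <<'E'
from hang import *
fit2(229,280);fit2(229,280,.02)
E
```

```text
s 0.1467 deg -1.3 tip tool -0.0033 0.1522 res [ 0.01 -0.04 -0.09 -0.13]
s 0.1461 deg -1.3 tip tool -0.0033 0.1521 res [ 0.   -0.   -0.04 -0.01]
```

Call:
jog_arm:
  rows:
    - [[0.0037,-0.003,0],0]
    - [[0.0037,-0.003,0.01],0]
    - [[0.0037,-0.003,0.025],0]
    - [[0.0037,-0.003,0.04],0]
    - [[0.0037,-0.003,0.05],0]
    - [[0.0037,-0.003,0.055],0]
    - [[0.0037,-0.003,0.055],0]
    - [[0.0037,-0.003,0.055],0]
  newtons: 5

```text
clock: 25.25
tool_pos: [0.6271, 0.0338, 0.269]
eef_rot: [0.828, 0.561, -0.002, -0.001]
contact_force: [0.1, 0.1, -1.2]
opening: 0.177
```

```bash
python3 - <<'E'
from h import *
after([[0.0037,-0.003,0.055],0])
save('wrist','w18.png',(220,120,420,320),3)
save('scene','s18.png',(220,130,380,290),3.7)
E
```

```text
cmd [  0.6244   0.0343   0.2687 -21.7125] meas [0.6271 0.0338 0.269 ] -21.73 F [ 0.1  0.1 -1.2] op 15.6 t 25.25
```

View pics/w18.png

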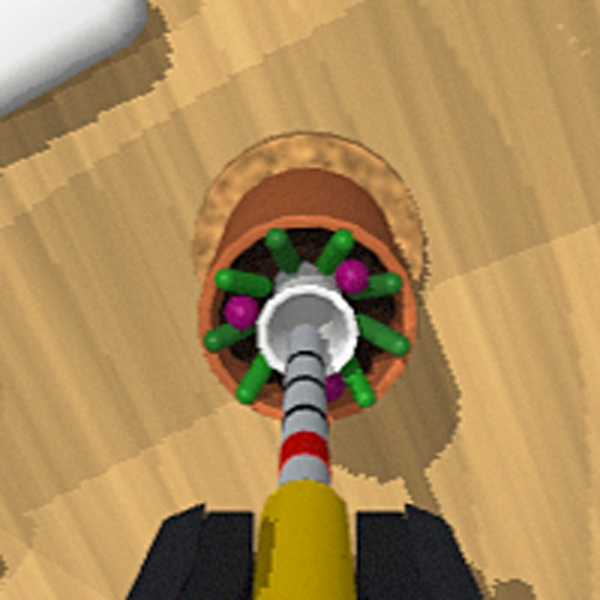

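View pics/s18.png

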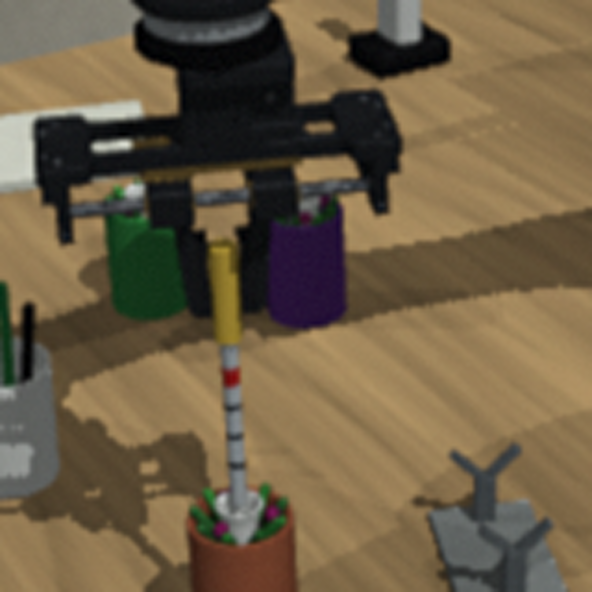

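Call:
jog_arm:
  rows:
    - [[0,0,0.008],0]
    - [[0,0,0.018],0]
    - [[0,0,0.03],0]
    - [[0,0,0.042],0]
    - [[0,0,0.054],0]
    - [[0,0,0.06],0]
    - [[0,0,0.06],0]
  newtons: 4

```text
clock: 25.93
tool_pos: [0.6263, 0.0342, 0.2226]
eef_rot: [0.828, 0.561, -0.002, -0.002]
contact_force: [0.5, 1.0, -1.1]
opening: 0.181
```

```bash
python3 - <<'E'
from h import *
after([[0,0,0.06],0])
save('wrist','w19.png',(220,120,420,320),3)
E
```

```text
cmd [  0.6244   0.0343   0.2237 -21.7125] meas [0.6263 0.0342 0.2226] -21.71 F [ 0.5  1.  -1.1] op 15.9 t 25.9333
```

View pics/w19.png

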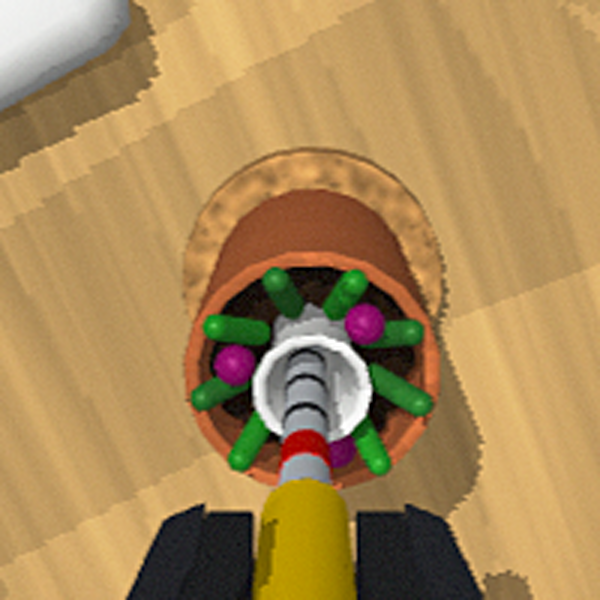

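Call:
jog_arm:
  rows:
    - [[-0.001,0,0.01],0]
    - [[-0.002,0,0.022],0]
    - [[-0.003,0,0.034],0]
    - [[-0.003,0,0.046],0]
    - [[-0.003,0,0.055],0]
    - [[-0.003,0,0.06],0]
    - [[-0.003,0,0.06],0]
  newtons: 4

```text
clock: 26.57
tool_pos: [0.626, 0.0317, 0.1787]
eef_rot: [0.828, 0.561, -0.002, -0.001]
contact_force: [-0.4, 0.2, -0.5]
opening: 0.179
```

```bash
python3 - <<'E'
from h import *
after([[-0.003,0,0.06],0])
save('wrist','w20.png',(220,120,420,320),3)
E
```

```text
cmd [  0.6236   0.0322   0.1787 -21.7125] meas [0.626  0.0317 0.1787] -21.73 F [-0.4  0.2 -0.5] op 15.8 t 26.5667
```

View pics/w20.png

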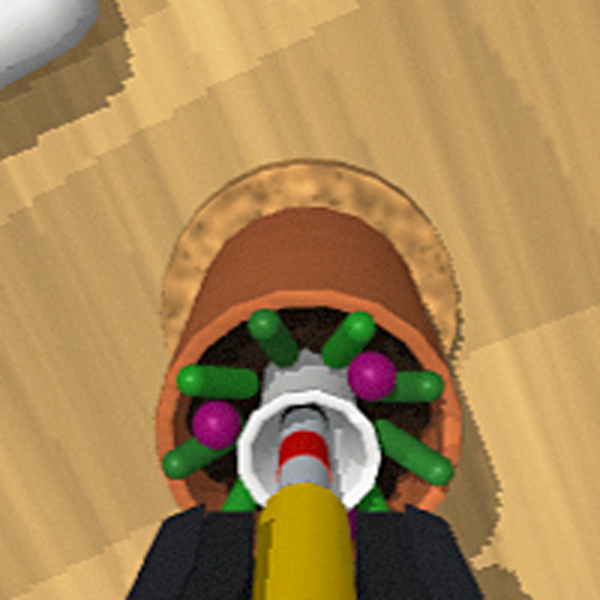

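Call:
jog_arm:
  rows:
    - [[0,0,0],0]
    - [[0,0,0],0]
    - [[0,0,0],0]
    - [[0,0,0],0]
    - [[0,0,0],0]
    - [[0,0,-0.01],0]
    - [[0,0,-0.04],0]
    - [[0,0,-0.08],0]
    - [[0,0,-0.12],0]
    - [[0,0,-0.16],0]
    - [[0,0,-0.18],0]
    - [[0,0,-0.18],0]
    - [[0,0,-0.18],0]
    - [[0,0,-0.18],0]
  gripper: 50

```text
clock: 27.78
tool_pos: [0.6258, 0.0323, 0.3134]
eef_rot: [0.828, 0.561, -0.002, -0.002]
contact_force: [0.0, 0.6, -0.9]
opening: 0.565
```

```bash
python3 - <<'E'
from h import *
after([[0,0,-0.18],0])
st=get_state()
save('wrist','w21.png')
save('scene','s21.png',(210,180,370,340),3.7)
for t in('stick_end','tube_mouth'):
    for d in mark_of(t,'wrist'): print(t,d)
for n in('wrist','scene'):
  for z,l in((.197,'end'),(.114,'mouth'),(.137,'shoulder')): print(n,l,proj(n,[[.626,.0313,z]],st).round(1))
E
```

```text
cmd [  0.6236   0.0322   0.3137 -21.7125] meas [0.6258 0.0323 0.3134] -21.71 F [ 0.   0.6 -0.9] op 49.8 t 27.7833
stick_end {'pixel': [246.9, 323.2], 'p': 0.69}
tube_mouth {'pixel': [216.8, 323.2], 'p': 0.63}
wrist end [[323.4 243.6]]
wrist mouth [[323.3 215. ]]
wrist shoulder [[323.3 221.5]]
scene end [[282.8 232.7]]
scene mouth [[284.9 265.2]]
scene shoulder [[284.3 256.5]]
```

View pics/w21.png

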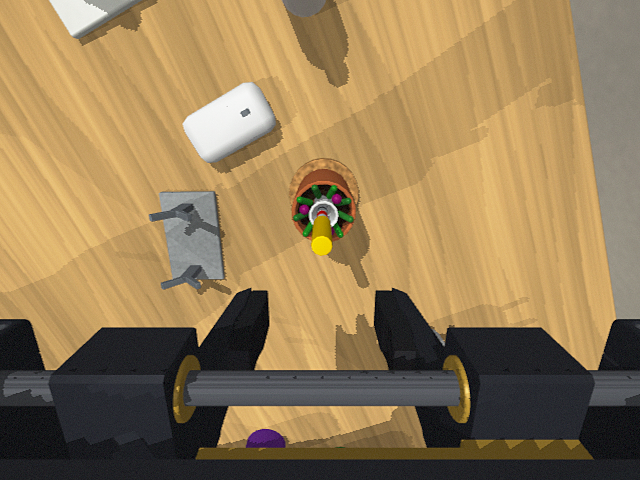

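View pics/s21.png

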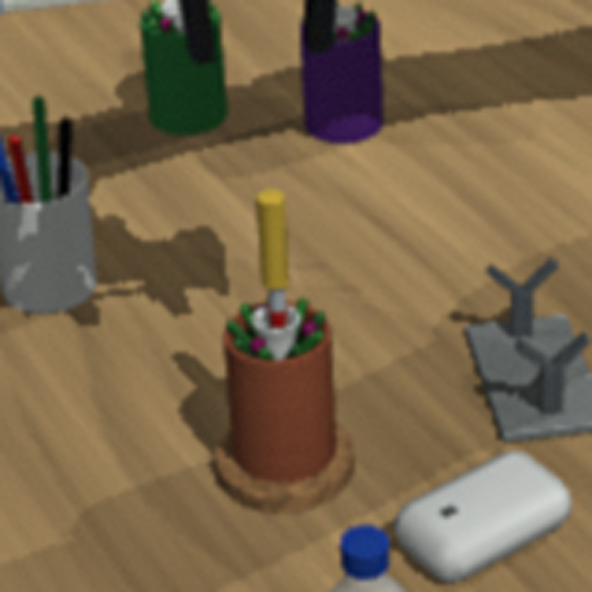

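```bash
python3 - <<'E'
from h import *
save('scene','s22.png',(210,180,370,340),3.7)
a=cv2.imread('pics/raw_s21.png').astype(int);b=cv2.imread('pics/raw_s22.png').astype(int)
print(np.abs(a-b)[180:340,210:370].mean(),get_state()['contact_force'])
print(workorder.finish_job())
E
```

```text
1.0688020833333334 [-0.67228526 -0.11932038 -0.08195424]
the job is handed in; nothing more can be done
None
```

The job is handed in at about 28 s of the 72 s. The pot stands on the coaster, and the stick stands tip down in its dip tube, released.

**What I did**
- I picked the terracotta pot rather than the green or purple one, gripped it by its sides and set it on the cork coaster.
- I drew the stick out of the stand along its own axis and pivoted it flat onto the rest.
- I took it again by the yellow grip at low force and let it swing tip down. It first hung about 10° off vertical, and a small shake brought it to about 1°.
- I lowered it into the tube and let it drop the last few millimetres.

**Last checks**
- **Pot:** the wrist camera put its axis about 1 mm from the coaster's centre (limit 11 mm). It looks upright with the rim of cork showing all round.
- **Stick:** its end and shoulder appear within about 2 pixels of where a bottomed stick should be, in both the scene and wrist views.
- **Settling:** two scene pictures taken one after the other matched apart from image noise, and the gripper was clear above with no contact force.
- **Bystanders:** in the last pictures the mouse, pen cup and bottle are standing; I saw no contact with them, but did not measure their positions again.

**Disagreements:** the fixed top camera read positions about 5–10 mm further out along x than the wrist camera. The scene camera's first reading of the pot was about 17 mm off in y. I went by the wrist camera for placing.

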